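# Lock the dispenser's hold-down bar with an R-clip

### The arm

A 6-joint arm with a two-finger parallel gripper is mounted at the origin on the work surface. World frame = base frame: x ahead of the robot, y to its left, z up, the work surface at z = 0. Lengths are in m, angles in rad, forces in N, time in s.
With the tool pointing down it reaches from about 0.25 to 0.725 m from the base axis. Payload 4 kg.
Tool frame: the origin (TCP) lies midway between the tips of the shut fingers; the grasp point (between the pads) lies 19 mm behind it (bot.grasp_offset is the distance from the TCP to the grasp point, in m); z points along the fingers, y is the direction in which the jaws open and shut (so a half turn about z gives the same grasp; the last joint's range is limited). The gripper opens to 85 mm and grips with 20 to 120 N. Pads are 22 mm wide; open, the fingers measure 114 mm over their backs; the gripper's body (76 mm by 85 mm) begins 54 mm behind the grasp point. The pads swing forward as they close: fully open they stand 13 mm farther back than shut.
Start: joints at [1.11, 0.241, 0.005, 1.335, 0, 1.571], TCP at [0.222, 0.448, 0.231] pointing down, gripper open.
Joint ranges: [-2.72, 2.72], [-1.05, 1.87], [-1.09, 1.28], [-1.99, 2.15], [-1.42, 1.44], [-3.14, 3.14]. Speed limits (rad/s): [2.79, 2.79, 3.14, 3.14, 3.14, 3.14].

### API

Orientations are given as a unit quaternion [x, y, z, w].
In Python, from workcell import sensors, optics, bot gives the robot as it stands.
- The arm moves only by the tool apply_moves, never from a script. Its argument "plan" is one flat list of numbers, 6 for each row, row after row: the shift along the tool's x, y, z in m, then the turn, a rotation vector about the tool's x, y, z in rad. In form: [tx, ty, tz, ax, ay, az, tx, ty, tz, ax, ay, az, ...]. A call has 1 to 12 rows; each row is the pose to reach, as a shift and turn from the pose commanded when the call began, along the tool's axes at that moment; what a row does not reach only later rows make up. A row lasts 1/12 s, in which the tool goes at most 41.7 mm and 7.16 degrees, less where a joint would pass 70% of its speed; a pose out of reach is approached as far as the arm can. A call with a gripper value outside its range is refused whole. "grip" is the finger opening in m, from 0 to 0.0854, set as the call begins (left out, the last holds). The fingers move at their own pace and stop on an object; the grip force is fixed at half the most. Time passes only in rows, so rows that repeat a pose let the fingers close. It gives the time, the measured TCP pose, the force and the opening at its end, in the units of the state.
- sensors.get_obs(): the state, without advancing time (a new reading comes with each control period).
- optics.camera(name): name is "side" or "top" or "wrist"; returns a dict with "pixels" (400x640x3 uint8, red, green, blue), "fx", "fy", "cx", "cy" (pixels), "pose" (4x4, takes a point from camera to world coordinates); the wrist camera has in their place "tool_from_camera" (4x4, takes a point from camera to tool coordinates, whose origin is the TCP and whose axes are the flange's). Camera axes: x right, y up, looking along -z (the intrinsics and any distortion apply to the point x, -y, -z); pixel columns grow to the right and rows downward; lengths in m; the calibration is good to about 2 mm. A picture is of the moment at which its call begins: read the wrist's pose just before it. There is no depth.
- bot.job_done(): hands the job in, once; it reports no verdict.
The state is a dict: "clock": time; "joint_pos": joint angles; "joint_vel": joint speeds; "tau": joint torques, N m; "eef_pos": TCP position; "tool_rot": TCP orientation; "ft_force": force on the tool from outside, world axes, zero at the start; "ft_torque": the same for the moment, N m; "grip_width": finger opening in m.
Only numpy, scipy, OpenCV 4.12 (cv2) and the standard library are available. Lean on these libraries where they do the work, as an engineer would, in place of code of your own. Each camera call takes 0.05 s, during which the arm holds its last target.

### The job

Swing the raised steel hold-down bar all the way down over its upright pin, then take the R-clip from the steel tray and push its straight leg gently through the cross-hole in the pin until its bent leg has ridden over the pin and the clip is fully home, its bow seated round the pin. Never force the clip, let go of it when it is home, and leave the teether ring, the plain spare pin and the tray undisturbed.

Things in the scene. Friction and masses are not known exactly. Their poses are not given: they have to be found in the camera images.
- dock: fixed plywood plate 12 mm thick, x -65 to 135, y -80 to 155 mm. Origin on the upright pin's axis at shelf level, z up. On it a pale blue push dispenser (84 mm across, 135 high) at x 87, y 56, spout to x 40 at z 115 to 135, its 42 mm high foot at x -20 to 60, y 30 to 85. The -x side is open: the clip goes in from there, towards +x
- strap (a joint): angle of the steel hold-down bar, 5 mm thick, 165 mm long. 0 = level, fully down on its stop (top at z 47 mm); positive = free end raised; starts at 0.7 to 1.0. Stiff hinge (0.3 N m friction, stays where left): 2 to 3 N at the end moves it
- strap_hinge (a point): on the bar's hinge axis, which is parallel to the dock's x, at dock y 110, z 44.5 mm. From it the bar points to the dock's -y; its head, 56 mm wide, has a slot 36 mm wide in x that drops over the pin
- strap_tab (a point): middle of the top face of the bar's free end, where to press it down: 150 mm from the hinge axis, 40 mm beyond the pin when down
- pin: upright polished steel pin, 20 mm diameter, axes as the dock's; origin at its foot, dock z 12 mm; top at z 86 mm. It stands in a rubber bushing and gives along the dock's x like a spring of 1500 N/m, at most 8 mm each way; not sideways or vertically
- hole (a point): centre of the pin's cross-hole, on the pin's axis, 62 mm above the shelf. The hole is 7 mm wide and 7 mm high, sharp-edged above and below, and runs right through along the dock's x (20 mm long)
- clip: stainless R-clip, about 100 g, lying flat in the tray. Origin: centre of the underside of its grip, a block 32 (x) by 22 (y) by 24 mm (z); z up, +x the way its legs point. Two legs of 5 mm wire leave the grip's front at mid height (12 mm up): the straight leg on the grip's x axis, blunt tip (just chamfered) 90 mm from the origin, and the bent leg at its +y side
- leg_root (a point): where the straight leg leaves the grip, 16 mm ahead of the origin, 12 mm up. Here the leg is bent up or down (not sideways) by an unknown angle, up to 0.125 rad, so its tip is up to 9 mm above or below the grip's axis. No pose given shows this: feel or see it. Held by 0.35 N m of friction, the leg is bent true by the hole as it goes in
- clip_seat (a point): centre of the bent leg's bow, fixed to the grip: 48 mm ahead of the origin, 12 mm up, on the grip's axis; on the pin's axis when the clip is home. The bow fits a 20 mm pin; its flared mouth ends 77 mm from the origin. The bent leg springs sideways: some 5 to 10 N of push takes it over the pin, then the push drops; push on gently till home
- tray: fixed stainless steel tray, 320 x 230 x 14 mm, walls and floor 3 mm thick. Origin at the centre of its underside. The clip lies in its half nearer the robot
- teether: pink silicone teether ring, 68 mm outside, 44 mm inside, 12 mm thick, lying in the far half of the tray; bystander. Origin at the centre of its underside
- spare_pin: plain straight steel pin with a small round head, 12 mm diameter, 76 mm long, lying in the far half of the tray; no bent leg; bystander. Origin below its middle, at the underside
Things that resemble listed ones, but are neither listed nor needed, are in the scene too. What is shaped like the clip but purple or yellow is not meant.

How it is judged:
On the way, in this order (a step that is already met when the one before it is completed fails the run):
1. the hold-down bar is fully down over the pin (value of joint strap below 0.05 rad), for 0.2 s.
2. the clip's straight leg is through the cross-hole and its bow is round the pin (horizontal distance between clip_seat and hole below 0.006 m and distance between clip_seat and hole below 0.01 m and angle between the x axis of clip and the x axis of pin, either way round below 0.4 rad), for 0.2 s.
At the end, for the whole second after the job is handed in: The bar is down (below 0.08 rad) and the clip is home on the pin, at rest and let go: clip_seat within 6 mm of the hole's centre horizontally and within 10 mm in all, the clip's x axis within 0.4 rad of the hole's direction (all of step 2 and value of joint strap below 0.08 rad and linear speed of clip below 0.02 m/s); the robot touches nothing.
It fails at once if the fingers, on the clip, press it on the pin with more than 25 N (contact force between clip and pin above 25 N and contact force between the fingers and clip above 2 N).
It fails at once if the teether ring is shifted by more than 20 mm (distance of teether from where it was at the start of the episode above 0.02 m).
It fails at once if the spare pin is shifted by more than 20 mm (distance of spare_pin from where it was at the start of the episode above 0.02 m).
It fails at once if the tray is pressed with more than 25 N (contact force between the arm and tray above 25 N).
It also fails if it takes over 72 s, if anything falls off the work surface, if the arm or the gripper's body presses on something with over 40 N, if the wrist force passes 120 N, or if a joint passes its speed limit or range.

## Working session

There is one attempt and no reset: what is moved stays moved. The work goes in short steps, Python scripts to look and compute and a tool call to move; the robot and the scene stay as the last step left them, time stands still between calls to the robot, and variables do not carry over. Pictures are saved under pics/ and viewed, and the job is handed in when it is done.

Besides the shell and the picture viewer there is one more tool, called after "Call:" by a JSON object that holds its "method" and its "body", one argument or row to a line. apply_moves: Moves the arm, as the interface text tells. Its arguments: {"type":"object","properties":{"plan":{"type":"array","items":{"type":"number"}},"grip":{"type":"number"}},"required":["plan"]}

```bash
ls; mkdir -p pics
cat > h.py <<'E'
import numpy as np, cv2, json
from workcell import sensors, optics, bot
from scipy.spatial.transform import Rotation as R
def snap(name,fn):
    o=sensors.get_obs(); c=optics.camera(name)
    cv2.imwrite('pics/'+fn+'.png',c['pixels'][:,:,::-1])
    d={k:np.array(v) for k,v in c.items() if k!='pixels'}
    if 'pose' not in d:
        T=np.eye(4);T[:3,:3]=R.from_quat(o['tool_rot']).as_matrix();T[:3,3]=o['eef_pos']
        d['pose']=T@d['tool_from_camera']
    np.savez('pics/'+fn+'.npz',**d); return c['pixels'],d
def load(fn): return dict(np.load('pics/'+fn+'.npz'))
def ray(d,u,v):
    K=np.array([[d['fx'],0,d['cx']],[0,d['fy'],d['cy']],[0,0,1.]],float)
    if 'dist' in d or 'distortion' in d: print('DIST')
    p=np.array([(u-d['cx'])/d['fx'],-(v-d['cy'])/d['fy'],-1.])
    T=d['pose'];r=T[:3,:3]@p
    return T[:3,3],r/np.linalg.norm(r)
def onz(d,u,v,z):
    o,r=ray(d,u,v); return o+r*(z-o[2])/r[2]
def proj(d,P):
    T=np.linalg.inv(d['pose']);p=T[:3,:3]@np.array(P)+T[:3,3]
    return np.array([d['cx']+d['fx']*p[0]/-p[2], d['cy']+d['fy']*p[1]/p[2]])
def tri(a,b):
    A=np.zeros((3,3));B=np.zeros(3)
    for o,r in (a,b):
        M=np.eye(3)-np.outer(r,r);A+=M;B+=M@o
    return np.linalg.solve(A,B)
E
python3 - <<'E'
from h import *
for n in ('side','top','wrist'):
    p,d=snap(n,n+'0'); print(n,d.keys(),d['fx'],d['cx'],d['cy'],d['pose'].round(3).tolist())
print(sensors.get_obs())
E
```

```text
pics
side dict_keys(['fx', 'fy', 'cx', 'cy', 'pose']) 494.2911166845472 328.190941637593 197.95796475505654 [[0.909, 0.305, -0.283, 0.208], [-0.416, 0.676, -0.608, -0.746], [0.006, 0.67, 0.742, 0.957], [0.0, 0.0, 0.0, 1.0]]
top dict_keys(['fx', 'fy', 'cx', 'cy', 'pose']) 457.72757606032957 326.32701912163657 207.42235080783507 [[0.03, 0.998, -0.056, 0.451], [-0.999, 0.028, -0.02, -0.051], [-0.019, 0.056, 0.998, 1.342], [0.0, 0.0, 0.0, 1.0]]
wrist dict_keys(['fx', 'fy', 'cx', 'cy', 'tool_from_camera', 'pose']) 315.3582383003096 321.6469980404441 197.53826661980878 [[0.445, -0.857, -0.259, 0.156], [0.896, 0.425, 0.131, 0.479], [-0.002, -0.29, 0.957, 0.373], [0.0, 0.0, 0.0, 1.0]]
{'clock': 0.15, 'joint_pos': array([1.10997542e+00, 2.41244199e-01, 4.05003511e-03, 1.33523155e+00,
       2.36935538e-05, 1.57079582e+00]), 'joint_vel': array([ 0.00039302, -0.003073  ,  0.00501058, -0.00162667, -0.00030948,
       -0.00251764]), 'tau': array([-1.65367528e-03, -3.72633970e+01,  2.52638716e+01,  1.23386181e-02,
       -9.91356569e-05,  1.03004687e-06]), 'eef_pos': array([0.22212006, 0.4474135 , 0.23062159]), 'tool_rot': array([ 2.28376837e-01,  9.73572471e-01, -7.90459321e-04, -1.97591628e-04]), 'ft_force': array([-0.28017929, -0.8690238 ,  0.58033112]), 'ft_torque': array([-0.01845825, -0.0498385 , -0.02606005]), 'grip_width': 0.08570010879505575}
```

View pics/side0.png

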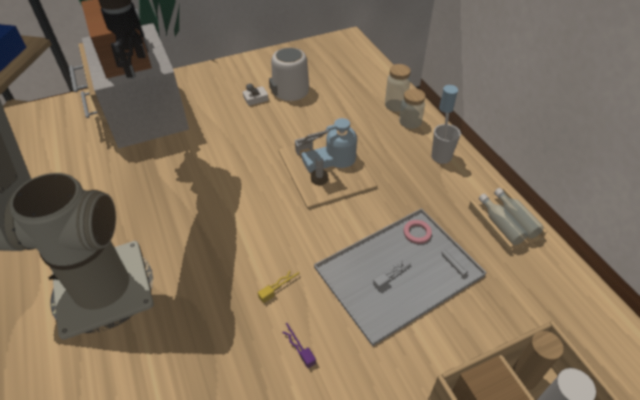

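View pics/top0.png

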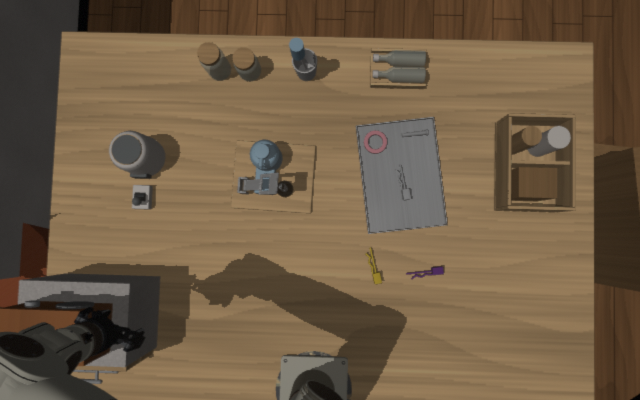

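View pics/wrist0.png

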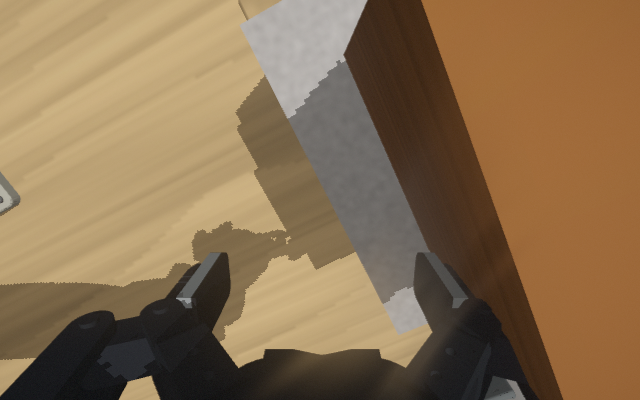

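Run:
```python
from h import *
a=cv2.imread('pics/top0.png');b=cv2.imread('pics/side0.png')
cv2.imwrite('pics/c1.png',cv2.resize(a[130:220,225:325],None,fx=6,fy=6,interpolation=cv2.INTER_CUBIC))
cv2.imwrite('pics/c2.png',cv2.resize(b[105:215,270:390],None,fx=5.5,fy=5.5,interpolation=cv2.INTER_CUBIC)[:600])
x=cv2.resize(a[110:240,350:450],None,fx=4,fy=4,interpolation=cv2.INTER_CUBIC)
y=cv2.resize(b[225:325,350:450],None,fx=4,fy=4,interpolation=cv2.INTER_CUBIC)
y=cv2.copyMakeBorder(y,0,120,0,0,cv2.BORDER_CONSTANT)
cv2.imwrite('pics/c3.png',np.hstack([x,y]))
```

```text
(no output)
```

View pics/c1.png

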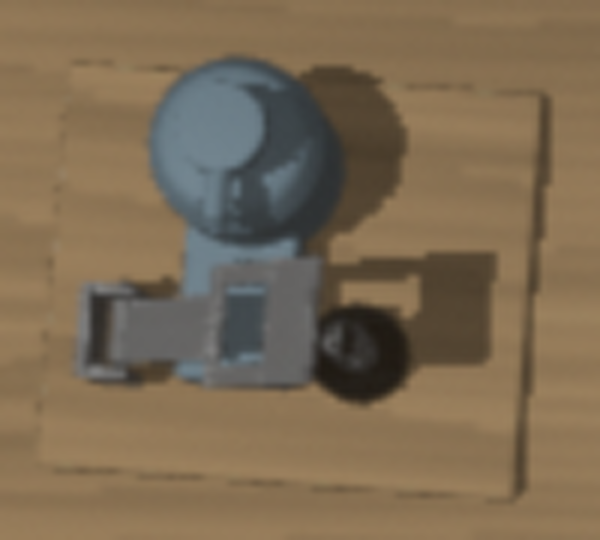

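View pics/c2.png

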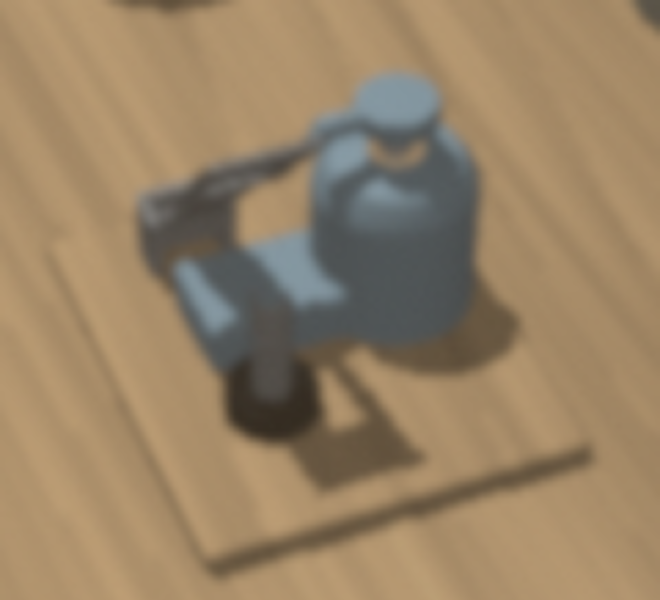

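View pics/c3.png

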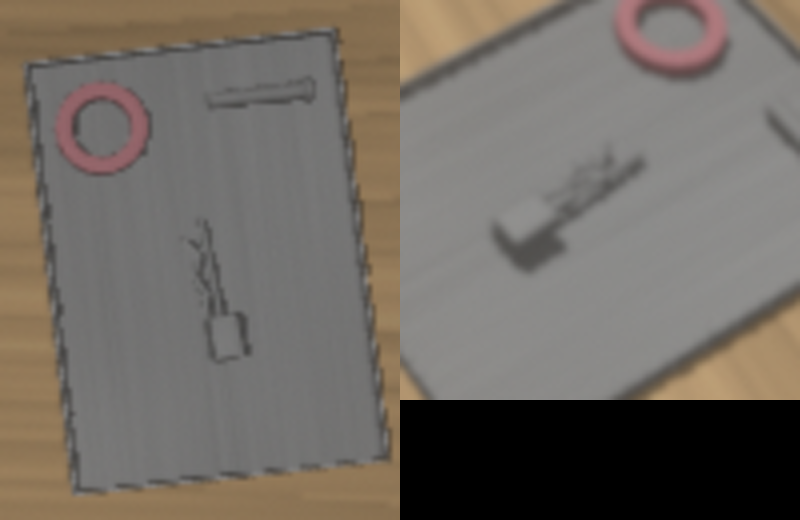

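```bash
cat >> h.py <<'E'
def fit2(m,w):
    m=np.array(m,float);w=np.array(w,float);mc=m.mean(0);wc=w.mean(0)
    U,S,V=np.linalg.svd((m-mc).T@(w-wc));Rm=(V.T@U.T)
    if np.linalg.det(Rm)<0: V[1]*=-1;Rm=V.T@U.T
    t=wc-Rm@mc; return Rm,t,np.abs((Rm@m.T).T+t-w).max()
E
python3 - <<'E'
from h import *
d=load('top0');s=load('side0')
px=[(545,92),(517,497),(70,62),(42,468)]
w=[onz(d,225+u/6,130+v/6,0.012)[:2] for u,v in px]
m=[(.135,-.08),(-.065,-.08),(.135,.155),(-.065,.155)]
Rm,t,e=fit2(m,w);print('dock',t,np.arctan2(Rm[1,0],Rm[0,0]),e)
for P,n in (((*t,0.086),'pintop'),((*t,.012),'pinfoot')): print(n,proj(d,P),proj(s,P))
# side dock corners
for u,v,mm in ((215,570,m[1]),(590,450,m[0])):
    print('side corner',onz(s,270+u/5.5,105+v/5.5,.012)[:2], Rm@mm+t)
h=Rm@[0,.11]+t
for a in (.7,.8,.9,1.0):
    for L in (.15,.165):
        q=Rm@[0,.11-L*np.cos(a)-.0025*np.sin(a)]+t
        P=(*q,.0445+L*np.sin(a)); print(a,L,((proj(d,P)-[225,130])*6).round(),((proj(s,P)-[270,105])*5.5).round())
px=[(27,65),(335,32),(388,458),(78,492)]
w=[onz(d,350+u/4,110+v/4,0.014)[:2] for u,v in px]
Rt,tt,e=fit2([(.0,0)]*0+[(.16,.115),(.16,-.115),(-.16,-.115),(-.16,.115)],w);print('tray',tt,np.arctan2(Rt[1,0],Rt[0,0]),e,w)
# grip block top corners in top z=.027
for u,v in ((207,316),(240,313),(248,355),(215,361)): print(onz(d,350+u/4,110+v/4,.027))
for u,v in ((495,228-0),(535,190),(555,215),(515,240)): print('s',onz(s,350+(u-400)/4,225+v/4,.027))
print(onz(d,350+204/4,110+220/4,.015))
E
```

```text
dock [0.57519175 0.09585544] -0.03402295606369499 0.0016360551446782945
pintop [282.91223743 186.57751714] [319.87608246 159.57405009]
pinfoot [285.78381542 189.15254593] [320.06400655 179.80064023]
side corner [0.50869941 0.0145011 ] [0.50750806 0.01811281]
side corner [0.70191643 0.01044983] [0.70739231 0.01130953]
0.7 0.15 [348. 328.] [279. 220.]
0.7 0.165 [371. 327.] [288. 219.]
0.8 0.15 [322. 324.] [270. 187.]
0.8 0.165 [343. 322.] [279. 183.]
0.9 0.15 [293. 320.] [261. 155.]
0.9 0.165 [312. 318.] [268. 147.]
1.0 0.15 [263. 316.] [251. 124.]
1.0 0.165 [278. 313.] [257. 113.]
tray [ 0.62545965 -0.24057009] 0.13911440391770136 0.00394440798006801 [array([ 0.76584491, -0.10637079]), array([ 0.79591611, -0.33073173]), array([ 0.48558286, -0.37391244]), array([ 0.45449469, -0.15126541])]
[ 0.58350263 -0.23978167  0.027     ]
[ 0.58632313 -0.26337978  0.027     ]
[ 0.55621911 -0.26968591  0.027     ]
[ 0.55123618 -0.24616506  0.027     ]
s [ 0.54969357 -0.25219911  0.027     ]
s [ 0.58174431 -0.2395321   0.027     ]
s [ 0.58387127 -0.25848432  0.027     ]
s [ 0.55603937 -0.26349669  0.027     ]
[ 0.65476845 -0.23790061  0.015     ]
```

```bash
cat >> h.py <<'E'
DT=np.array([0.5752,0.0959]);DY=-0.034
def dock(p,t=None,y=None):
    t=DT if t is None else t;y=DY if y is None else y
    c,s=np.cos(y),np.sin(y);return np.array([t[0]+c*p[0]-s*p[1],t[1]+s*p[0]+c*p[1],p[2]])
def move(target,Rt=None,yaw=None,pitch=0):
    """yaw: heading of tool -x axis (forward); pitch about tool y"""
    o=sensors.get_obs();R0=R.from_quat(o['tool_rot'])
    if yaw is not None:
        f=np.array([np.cos(yaw),np.sin(yaw),0]);x=-f;z=np.array([0,0,-1.]);Rt=R.from_matrix(np.c_[x,np.cross(z,x),z])*R.from_rotvec([0,pitch,0])
    if Rt is None: Rt=R0
    t=R0.inv().apply(np.array(target)-o['eef_pos']);r=(R0.inv()*Rt).as_rotvec()
    print('clock',round(o['clock'],2),'eef',o['eef_pos'].round(4),'F',np.array(o['ft_force']).round(2),'w',round(o['grip_width'],4))
    print('shift',t.round(4),'turn',r.round(4),'rows>=',np.linalg.norm(t)/.0417,np.degrees(np.linalg.norm(r))/7.16)
E
python3 - <<'E'
from h import *
move(dock((-.0,-.04,.26)),yaw=DY)
E
```

```text
clock 0.15 eef [0.2221 0.4474 0.2306] F [-0.28 -0.87  0.58] w 0.0857
shift [-0.4891 -0.1943 -0.0291] turn [-1.600e-03 -4.000e-04 -4.268e-01] rows>= 12.64029903497753 3.4155285235080832
```

Call:
{"method": "apply_moves", "body": {
  "plan": [-0.035,-0.014,-0.02,0,0,-0.04,-0.075,-0.03,-0.029,0,0,-0.08,-0.11,-0.045,-0.029,0,0,-0.12,-0.15,-0.06,-0.029,0,0,-0.16,-0.188,-0.074,-0.029,0,0,-0.2,-0.225,-0.09,-0.029,0,0,-0.25,-0.263,-0.104,-0.029,0,0,-0.3,-0.3,-0.119,-0.029,0,0,-0.34,-0.338,-0.134,-0.029,0,0,-0.38,-0.375,-0.149,-0.029,0,0,-0.427,-0.413,-0.163,-0.029,0,0,-0.427,-0.45,-0.178,-0.029,0,0,-0.427],
  "grip": 0.0
}}

```text
clock: 1.15
eef_pos: [0.5472, 0.0865, 0.26]
tool_rot: [0.017, 1.0, 0.0, -0.0]
ft_force: [-0.2, 0.5, 0.3]
grip_width: 0.0002
```

Run:
```python
from h import *
snap('wrist','w1')
move(dock((-.0,-.04,.26)),yaw=DY)
move(dock((-.0,.006,.185)),yaw=DY)
```

```text
clock 1.2 eef [0.5516 0.0809 0.2591] F [ 5.43 -2.48  0.26] w 0.0002
shift [-0.0232 -0.024  -0.0008] turn [-0.0045  0.0029 -0.0066] rows>= 0.8014210067234152 0.0678097733541879
clock 1.2 eef [0.5516 0.0809 0.2591] F [ 5.43 -2.48  0.26] w 0.0002
shift [-0.0227  0.0223  0.074 ] turn [-0.0045  0.0029 -0.0066] rows>= 1.9323259993543154 0.0678097733541879
```

View pics/w1.png

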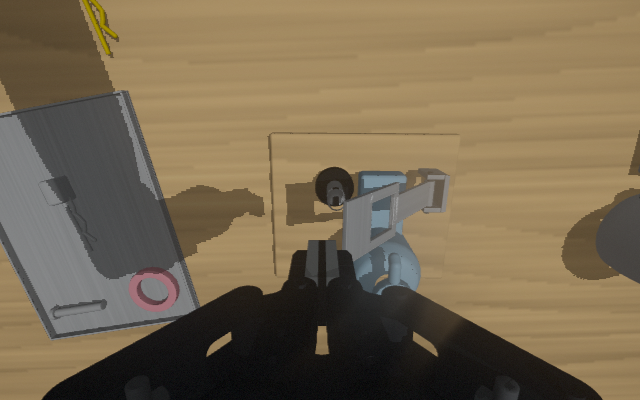

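Call:
{"method": "apply_moves", "body": {
  "plan": [-0.029,0.021,0.0,0,0,0,-0.029,0.021,0.035,0,0,0,-0.029,0.021,0.07,0,0,0,-0.029,0.021,0.07,0,0,0,-0.029,0.021,0.07,0,0,0,-0.029,0.021,0.07,0,0,0]
}}

```text
clock: 1.7
eef_pos: [0.5763, 0.1086, 0.1918]
tool_rot: [0.017, 1.0, 0.0, 0.001]
ft_force: [0.1, -0.7, 0.9]
grip_width: 0.0001
```

Run:
```python
from h import *
snap('wrist','w2');snap('side','s2')
move(dock((-.0,.012,.19)),yaw=DY)
d=load('w2')
for P in ((0,0,.086),(0,0,.012)): print(proj(d,dock(P)))
```

```text
clock 1.8 eef [0.5774 0.1087 0.1933] F [-0.88 -0.42  0.64] w -0.0004
shift [ 0.0018 -0.0009  0.0033] turn [0.0011 0.005  0.0004] rows>= 0.09303202388509992 0.04074378945035814
[307.47696085 194.70511585]
[310.48808254 174.71666904]
```

View pics/w2.png

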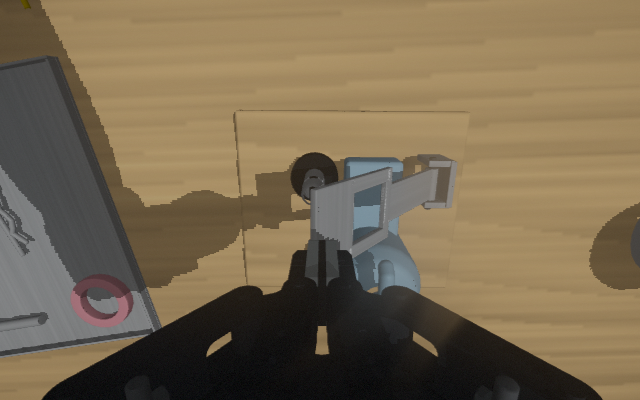

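View pics/s2.png

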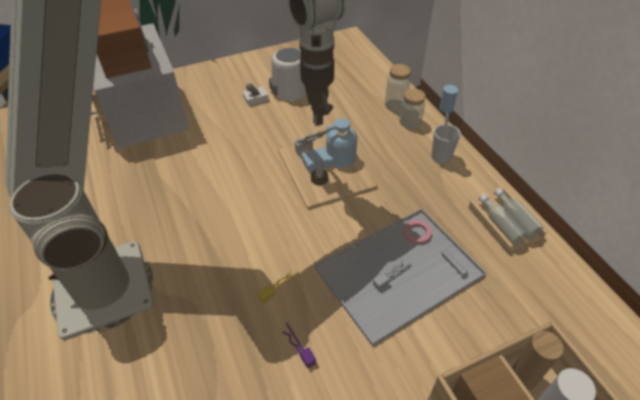

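Run:
```python
from h import *
d=load('w2')
for u,v,m in ((235.5,111,(-.065,-.08)),(468,112,(-.065,.155)),(245,286,(.135,-.08))): print(onz(d,u,v,.012)[:2], dock((*m,0))[:2])
a=.88
for x in (-.028,.028): print(proj(d,dock((x,.11-.165*np.cos(a),.0445+.165*np.sin(a)))))
print(proj(d,sensors.get_obs()['eef_pos']))
```

```text
[0.50849842 0.02483144] [0.50751809 0.01815581]
[0.51720049 0.25410324] [0.51550655 0.25301999]
[0.7054206  0.01359756] [0.7074025  0.01135712]
[309.09470274 189.72062622]
[310.17825291 281.69675355]
[324.32394138 259.10887602]
```

Call:
{"method": "apply_moves", "body": {
  "plan": [0,-0.003,0.014,0,0,0,0,-0.007,0.026,0,0,0,0,-0.012,0.038,0,0,0,0,-0.018,0.05,0,0,0,0,-0.024,0.062,0,0,0,0,-0.03,0.073,0,0,0,0,-0.036,0.085,0,0,0,0,-0.041,0.096,0,0,0,0,-0.045,0.107,0,0,0,0,-0.048,0.117,0,0,0,0,-0.051,0.125,0,0,0,0,-0.052,0.13,0,0,0]
}}

```text
clock: 2.8
eef_pos: [0.5762, 0.0539, 0.0628]
tool_rot: [0.019, 1.0, -0.001, 0.003]
ft_force: [0.6, 1.1, 0.9]
grip_width: -0.0001
```

Call:
{"method": "apply_moves", "body": {
  "plan": [0,0,0.004,0,0,0,0,0,0.008,0,0,0,0,0,0.01,0,0,0,0,0,0.01,0,0,0]
}}

```text
clock: 3.13
eef_pos: [0.5748, 0.0572, 0.0507]
tool_rot: [0.016, 1.0, 0.0, 0.001]
ft_force: [1.0, -0.4, -0.0]
grip_width: 0.0001
```

Run:
```python
from h import *
snap('side','s3')
a=cv2.imread('pics/s3.png')
cv2.imwrite('pics/s3c.png',cv2.resize(a[95:215,250:400],None,fx=5,fy=5,interpolation=cv2.INTER_CUBIC))
move(dock((-.0,-.04,.047)),yaw=DY)
```

```text
clock 3.18 eef [0.5746 0.0573 0.0507] F [0.74 0.82 1.08] w 0.0001
shift [ 0.0007 -0.0014  0.0037] turn [0.0006 0.0009 0.0014] rows>= 0.09528657811053631 0.014227231409617663
```

View pics/s3c.png

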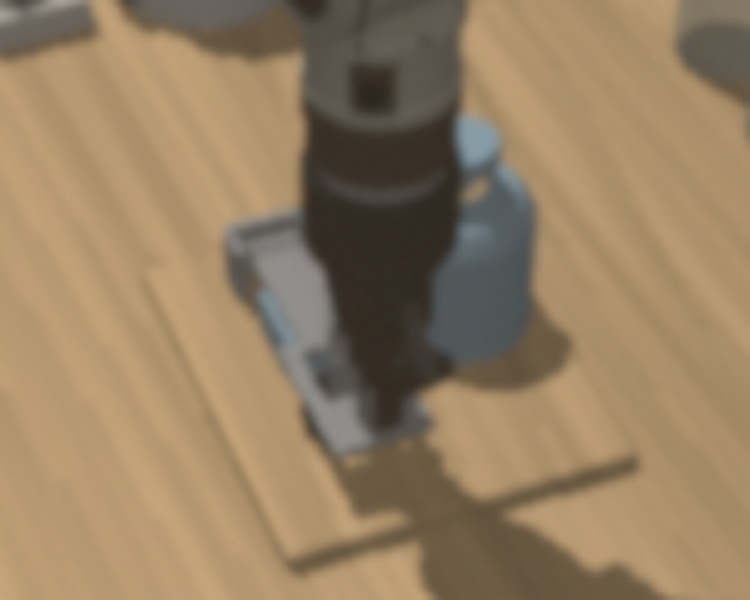

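Call:
{"method": "apply_moves", "body": {
  "plan": [0,0,0.002,0,0,0,0,0,0.003,0,0,0,0,0,0.004,0,0,0,0,0,0.004,0,0,0]
}}

```text
clock: 3.52
eef_pos: [0.5746, 0.0571, 0.047]
tool_rot: [0.017, 1.0, 0.001, 0.001]
ft_force: [-0.8, 0.5, 4.2]
grip_width: 0.0002
```

Call:
{"method": "apply_moves", "body": {
  "plan": [0,0,0.001,0,0,0,0,0,0.002,0,0,0,0,0,0.002,0,0,0]
}}

```text
clock: 3.77
eef_pos: [0.5747, 0.0571, 0.0467]
tool_rot: [0.017, 1.0, 0.001, 0.001]
ft_force: [-3.7, 1.1, 14.3]
grip_width: -0.0
```

Call:
{"method": "apply_moves", "body": {
  "plan": [0,0,-0.015,0,0,0,0,0,-0.025,0,0,0,0,0.004,-0.025,0,0,0,0,0.008,-0.025,0,0,0,0,0.01,-0.025,0,0,0,0,0.011,-0.025,0,0,0,0,0.012,-0.025,0,0,0,0,0.012,-0.025,0,0,0]
}}

```text
clock: 4.43
eef_pos: [0.5741, 0.0686, 0.0685]
tool_rot: [0.017, 1.0, -0.0, -0.001]
ft_force: [0.0, -0.2, 0.6]
grip_width: 0.0001
```

Call:
{"method": "apply_moves", "body": {
  "plan": [0,0.001,0,0,0,0,0,0.002,0,0,0,0,0,0.003,0,0,0,0,0,0.004,0,0,0,0,0,0.005,0,0,0,0,0,0.005,0,0,0,0]
}}

```text
clock: 4.93
eef_pos: [0.5748, 0.0735, 0.0694]
tool_rot: [0.017, 1.0, 0.0, 0.0]
ft_force: [0.7, 0.1, -0.8]
grip_width: -0.0001
```

Call:
{"method": "apply_moves", "body": {
  "plan": [0,0.001,0,0,0,0,0,0.002,0,0,0,0,0,0.003,0,0,0,0,0,0.004,0,0,0,0,0,0.005,0,0,0,0,0,0.005,0,0,0,0]
}}

```text
clock: 5.43
eef_pos: [0.5749, 0.0777, 0.0693]
tool_rot: [0.017, 1.0, -0.001, 0.0]
ft_force: [0.2, -3.4, 0.6]
grip_width: -0.0004
```

Call:
{"method": "apply_moves", "body": {
  "plan": [0,-0.003,-0.015,0,0,0,0,-0.003,-0.03,0,0,0,0,0.02,-0.03,0,0,0,0,0.043,-0.03,0,0,0,0,0.043,-0.018,0,0,0,0,0.043,-0.003,0,0,0,0,0.043,-0.003,0,0,0,0,0.04,-0.003,0,0,0,0,0.039,-0.003,0,0,0,0,0.038,-0.003,0,0,0,0,0.038,-0.003,0,0,0]
}}

```text
clock: 6.35
eef_pos: [0.5758, 0.1232, 0.0715]
tool_rot: [0.015, 1.0, 0.007, -0.001]
ft_force: [0.8, 17.7, -5.7]
grip_width: 0.0002
```

Call:
{"method": "apply_moves", "body": {
  "plan": [0,0.003,0,0,0,0,0,0.005,0,0,0,0,0,0.005,0,0,0,0,0,0.005,0,0,0,0]
}}

```text
clock: 6.68
eef_pos: [0.5765, 0.1234, 0.0726]
tool_rot: [0.016, 1.0, 0.002, 0.0]
ft_force: [-0.4, 6.1, 1.1]
grip_width: -0.0001
```

Run:
```python
from h import *
snap('side','s4');snap('wrist','w4');snap('top','t4')
a=cv2.imread('pics/s4.png');b=cv2.imread('pics/t4.png')
cv2.imwrite('pics/s4c.png',np.hstack([cv2.resize(a[95:215,250:350],None,fx=4,fy=4,interpolation=cv2.INTER_CUBIC),cv2.resize(b[120:240,225:325],None,fx=4,fy=4,interpolation=cv2.INTER_CUBIC)]))
o=sensors.get_obs();print(o)
```

```text
{'clock': 6.8333, 'joint_pos': array([ 0.20853659,  0.5241673 , -0.00361135,  1.04184041,  0.00430714,
        0.24115655]), 'joint_vel': array([-0.00063219,  0.00029866, -0.00124618,  0.00173504,  0.00079098,
       -0.00098667]), 'tau': array([-3.90679121e+00, -4.75028944e+01,  2.18589538e+01,  5.12876250e-01,
       -1.95313968e+00, -5.93876044e-03]), 'eef_pos': array([0.57649688, 0.12333041, 0.07266945]), 'tool_rot': array([1.63079450e-02, 9.99864524e-01, 2.23060083e-03, 9.36622496e-05]), 'ft_force': array([-0.15646202,  7.13307982, -0.72872592]), 'ft_torque': array([1.39713355, 0.00566403, 0.05132178]), 'grip_width': -0.0004187990645971534}
```

View pics/s4c.png

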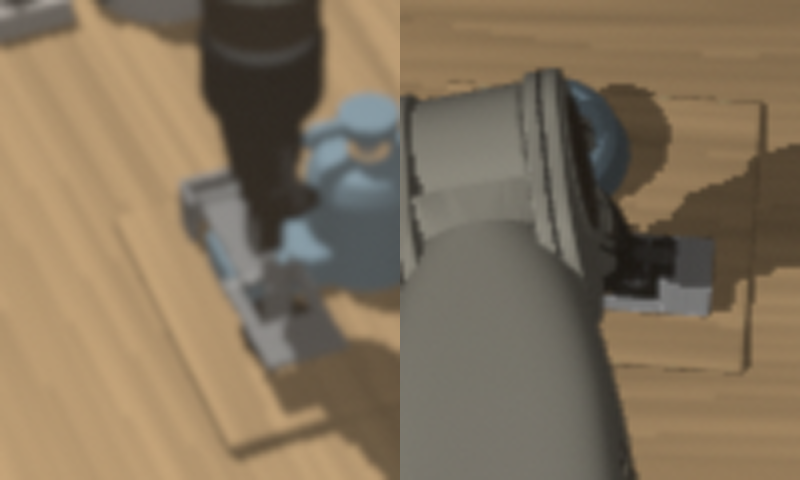

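View pics/w4.png

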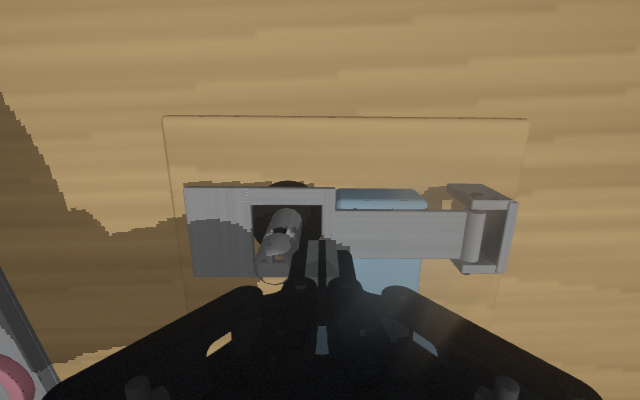

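Run:
```python
from h import *
a=cv2.imread('pics/w4.png')
cv2.imwrite('pics/w4c.png',cv2.resize(a[170:300,170:350],None,fx=4.4,fy=4.4,interpolation=cv2.INTER_CUBIC))
d=load('w4')
for P in ((.5755,.1005,.086),(.5755,.1005,.047),(.5752,.0959,.086)): print(P,(proj(d,P)-[170,170])*4.4)
for u,v in ((163.5,116),(527,119)): print(onz(d,u,v,.012))
for u,v in ((184.5,187),(335,187),(195,276)): print('bar',onz(d,u,v,.047))
for m in ((-.028,-.055,0),(-.028,.0,0),(.028,-.055,0),(-.065,-.08,0),(-.065,.155,0)): print(m,dock(m)[:2])
```

```text
(0.5755, 0.1005, 0.086) [459.42078832 435.37517821]
(0.5755, 0.1005, 0.047) [500.66735132 284.95937122]
(0.5752, 0.0959, 0.086) [415.1999111  434.19556122]
[0.50795454 0.02612632 0.012     ]
[0.51724496 0.25349434 0.012     ]
bar [0.5451476  0.04778712 0.047     ]
bar [0.54795123 0.13066705 0.047     ]
bar [0.60049901 0.04531613 0.047     ]
(-0.028, -0.055, 0) [0.54534654 0.0418836 ]
(-0.028, 0.0, 0) [0.54721618 0.09685182]
(0.028, -0.055, 0) [0.60131418 0.03997997]
(-0.065, -0.08, 0) [0.50751809 0.01815581]
(-0.065, 0.155, 0) [0.51550655 0.25301999]
```

View pics/w4c.png

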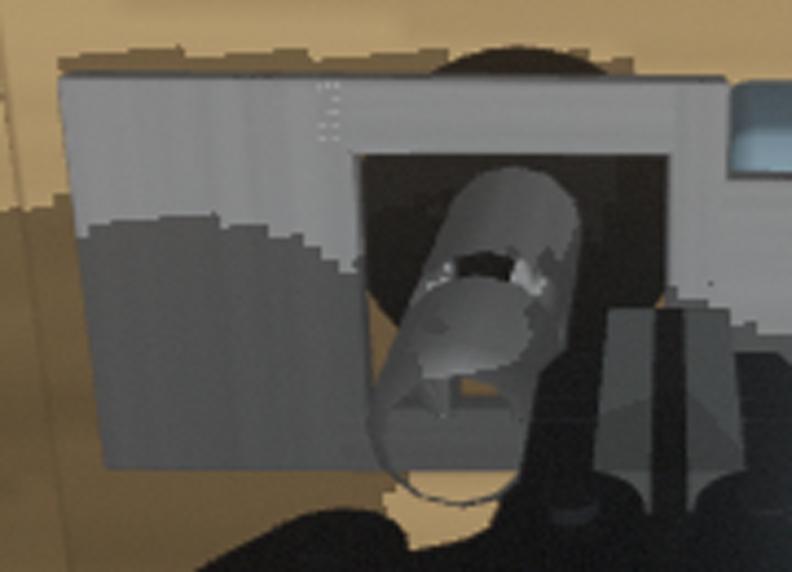

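Call:
{"method": "apply_moves", "body": {
  "plan": [0,0.004,-0.005,0,0,0,0,0.004,-0.045,0,0,0,0,0.004,-0.085,0,0,0,0,0.0,-0.125,0,0,0,0,-0.04,-0.13,0,0,-0.06,0,-0.08,-0.13,0,0,-0.12,0,-0.12,-0.13,0,0,-0.18,0.002,-0.16,-0.13,0,0,-0.234,0.004,-0.2,-0.13,0,0,-0.234,0.007,-0.24,-0.13,0,0,-0.234,0.007,-0.28,-0.13,0,0,-0.234,0.007,-0.32,-0.13,0,0,-0.234]
}}

```text
clock: 7.83
eef_pos: [0.5575, -0.2009, 0.2029]
tool_rot: [-0.099, 0.995, -0.001, -0.0]
ft_force: [0.1, 0.2, -0.4]
grip_width: 0.0
```

Call:
{"method": "apply_moves", "body": {
  "plan": [0,-0.035,0.0,0,0,0,0,-0.053,0.0,0,0,0,0,-0.053,0.0,0,0,0,0,-0.053,0,0,0,0,0,-0.053,0,0,0,0],
  "grip": 0.06
}}

```text
clock: 8.25
eef_pos: [0.5685, -0.25, 0.2023]
tool_rot: [-0.1, 0.995, 0.0, -0.0]
ft_force: [-0.7, -0.2, 0.3]
grip_width: 0.0594
```

Run:
```python
from h import *
snap('wrist','w5')
move((.569,-.2545,.2),yaw=.2)
d=load('w5')
for P in ((.5693,-.2548,.027),(.65,-.238,.015)): print(proj(d,P))
```

```text
clock 8.3 eef [ 0.5687 -0.2494  0.2024] F [ 0.43  0.02 -0.73] w 0.0598
shift [ 0.0008 -0.0051  0.0024] turn [ 0.0003 -0.0006  0.0009] rows>= 0.13587794673322107 0.008846123181215386
[317.88093287 176.72164401]
[318.63553688 244.65215603]
```

View pics/w5.png

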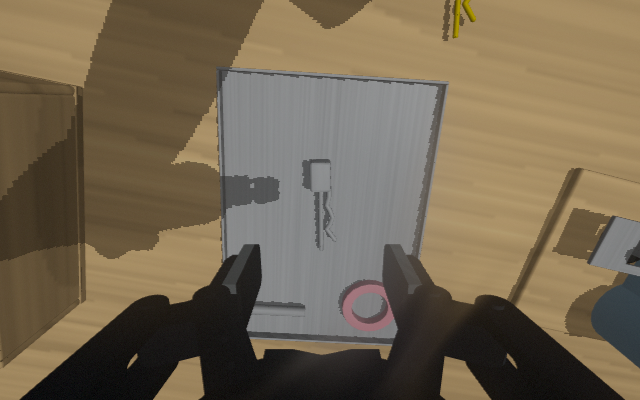

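Run:
```python
from h import *
a=cv2.imread('pics/w5.png')
cv2.imwrite('pics/w5c.png',cv2.resize(a[150:255,285:365],None,fx=5.7,fy=5.7,interpolation=cv2.INTER_CUBIC))
```

```text
(no output)
```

View pics/w5c.png

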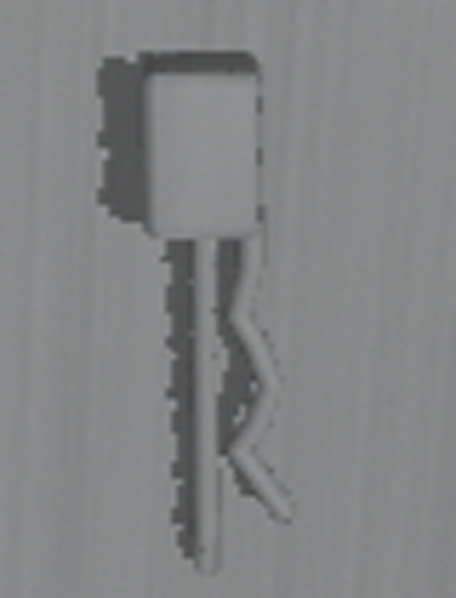

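Run:
```python
from h import *
d=load('w5')
f=lambda u,v,z:onz(d,285+u/5.7,150+v/5.7,z)
c=[f(u,v,.027) for u,v in ((148,72),(256,75),(259,235),(152,236))]
print(np.array(c).round(4),np.mean(c,0))
r=f(205,240,.015);
for z in (.006,.015,.024):
    t=f(208,572,z);print(z,t,np.arctan2(*(t-r)[1::-1]),np.linalg.norm((t-np.mean(c,0))[:2]))
q=np.mean(c,0); move((q[0],q[1],.06),yaw=.2)
```

```text
[[ 0.5563 -0.2646  0.027 ]
 [ 0.553  -0.2455  0.027 ]
 [ 0.582  -0.2389  0.027 ]
 [ 0.586  -0.2581  0.027 ]] [ 0.56930731 -0.25177467  0.027     ]
0.006 [ 0.66074895 -0.23248565  0.006     ] 0.20737955962812485 0.09345394518894017
0.015 [ 0.65638849 -0.23337194  0.015     ] 0.20781707564523963 0.08900445462945573
0.024 [ 0.65202804 -0.23425824  0.024     ] 0.20831426203014847 0.08455497742241638
clock 8.3 eef [ 0.5687 -0.2494  0.2024] F [ 0.43  0.02 -0.73] w 0.0598
shift [-0.0002 -0.0025  0.1424] turn [ 0.0003 -0.0006  0.0009] rows>= 3.416207014644296 0.008846123181215386
```

Call:
{"method": "apply_moves", "body": {
  "plan": [0,-0.002,0.035,0,0,-0.007,0,-0.0025,0.075,0,0,-0.007,0,-0.0025,0.115,0,0,-0.007,0,-0.0025,0.15,0,0,-0.007,0,-0.0025,0.165,0,0,-0.007,0,-0.0025,0.165,0,0,-0.007,0,-0.0025,0.165,0,0,-0.007],
  "grip": 0.05
}}

```text
clock: 8.88
eef_pos: [0.5691, -0.2511, 0.0369]
tool_rot: [-0.104, 0.995, 0.001, -0.001]
ft_force: [0.7, -0.6, 0.7]
grip_width: 0.0499
```

Run:
```python
from h import *
snap('wrist','w6')
move((.5693,-.2518,.007),yaw=.207)
```

```text
clock 8.93 eef [ 0.5706 -0.252   0.0387] F [-0.8   0.13  0.17] w 0.0502
shift [0.0013 0.0005 0.0317] turn [-0.001   0.0012  0.0018] rows>= 0.7596976403986405 0.019331193636516867
```

View pics/w6.png

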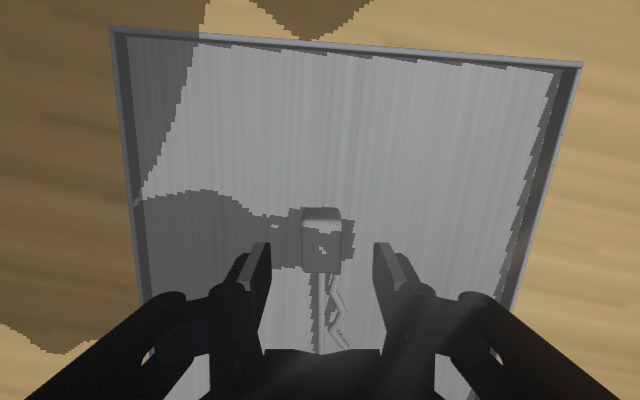

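Call:
{"method": "apply_moves", "body": {
  "plan": [0,0,0.015,0,0,0,0,0,0.026,0,0,0,0,0,0.03,0,0,0,0,0,0.03,0,0,0,0,0,0.03,0,0,0]
}}

```text
clock: 9.35
eef_pos: [0.5699, -0.2527, 0.008]
tool_rot: [-0.103, 0.995, -0.0, 0.0]
ft_force: [-0.0, 0.5, -0.1]
grip_width: 0.0494
```

Call:
{"method": "apply_moves", "body": {
  "plan": [0,0,0,0,0,0,0,0,0,0,0,0,0,0,0,0,0,0,0,0,0,0,0,0,0,0,0,0,0,0,0,0,0,0,0,0],
  "grip": 0.015
}}

```text
clock: 9.85
eef_pos: [0.5703, -0.253, 0.0084]
tool_rot: [-0.103, 0.995, -0.0, 0.001]
ft_force: [-0.8, 0.7, 5.7]
grip_width: 0.021
```

Call:
{"method": "apply_moves", "body": {
  "plan": [0,0,0,0,0,0,0,0,0,0,0,0,0,0,0.002,0,0,0,0,0,0.0035,0,0,0,0,0,0.0035,0,0,0,0,0,0.0035,0,0,0],
  "grip": 0.028
}}

```text
clock: 10.35
eef_pos: [0.5693, -0.2525, 0.0033]
tool_rot: [-0.103, 0.995, 0.0, -0.0]
ft_force: [-0.6, 0.0, 0.4]
grip_width: 0.0278
```

Call:
{"method": "apply_moves", "body": {
  "plan": [0,0,0,0,0,0,0,0,0,0,0,0,0,0,0,0,0,0,0,0,0,0,0,0,0,0,0,0,0,0],
  "grip": 0.015
}}

```text
clock: 10.77
eef_pos: [0.5695, -0.2526, 0.0037]
tool_rot: [-0.103, 0.995, 0.0, -0.0]
ft_force: [-0.3, -0.2, -0.6]
grip_width: 0.021
```

Run:
```python
from h import *
move((.4955,.1102,.14),yaw=-.034)
```

```text
clock 10.77 eef [ 0.5695 -0.2526  0.0037] F [-0.3  -0.21 -0.57] w 0.021
shift [-0.0022  0.3703 -0.1363] turn [ 1.000e-04 -2.000e-04  2.412e-01] rows>= 9.46257486982047 1.930034485248597
```

Call:
{"method": "apply_moves", "body": {
  "plan": [0,0,-0.01,0,0,0,0,0,-0.03,0,0,0,0,0,-0.06,0,0,0,0,0,-0.09,0,0,0,0,0.015,-0.12,0,0,0.03,0,0.045,-0.136,0,0,0.06,0,0.08,-0.136,0,0,0.1,0,0.115,-0.136,0,0,0.14,0,0.15,-0.136,0,0,0.18,0,0.185,-0.136,0,0,0.22,0,0.22,-0.136,0,0,0.24,0,0.255,-0.136,0,0,0.241]
}}

```text
clock: 11.77
eef_pos: [0.5165, -0.0016, 0.1407]
tool_rot: [0.017, 1.0, 0.0, 0.0]
ft_force: [0.2, -1.0, -1.0]
grip_width: 0.0214
```

Run:
```python
from h import *
move((.4955,.1102,.14),yaw=-.034)
```

```text
clock 11.77 eef [ 0.5165 -0.0016  0.1407] F [ 0.16 -0.97 -1.02] w 0.0214
shift [0.0249 0.111  0.0007] turn [ 0.0001  0.0009 -0.0009] rows>= 2.728949326632752 0.010020972258584455
```

Call:
{"method": "apply_moves", "body": {
  "plan": [0.009,0.035,0,0,0,0,0.018,0.07,0,0,0,0,0.025,0.1,0,0,0,0,0.025,0.111,0,0,0,0,0.025,0.111,0,0,0,0,0.025,0.111,0.015,0,0,0,0.025,0.111,0.03,0,0,0,0.025,0.111,0.03,0,0,0]
}}

```text
clock: 12.43
eef_pos: [0.4942, 0.1072, 0.1077]
tool_rot: [0.017, 1.0, -0.001, -0.002]
ft_force: [-1.4, 0.0, -0.5]
grip_width: 0.0211
```

Run:
```python
from h import *
snap('wrist','w7');snap('side','s7')
a=cv2.imread('pics/s7.png')
cv2.imwrite('pics/s7c.png',cv2.resize(a[95:215,250:400],None,fx=5,fy=5,interpolation=cv2.INTER_CUBIC))
move((.4955,.1102,.10),yaw=-.034)
```

```text
clock 12.53 eef [0.4957 0.1075 0.1098] F [-0.05  0.92 -0.13] w 0.0208
shift [0.0003 0.0027 0.0097] turn [-0.0007 -0.0012 -0.0012] rows>= 0.24249796830249273 0.015033602235447127
```

View pics/w7.png

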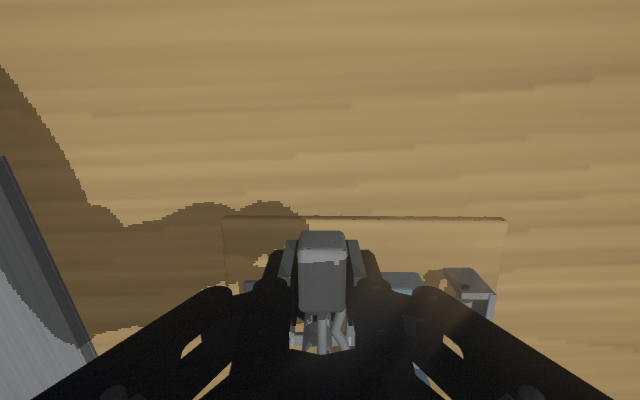

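View pics/s7c.png

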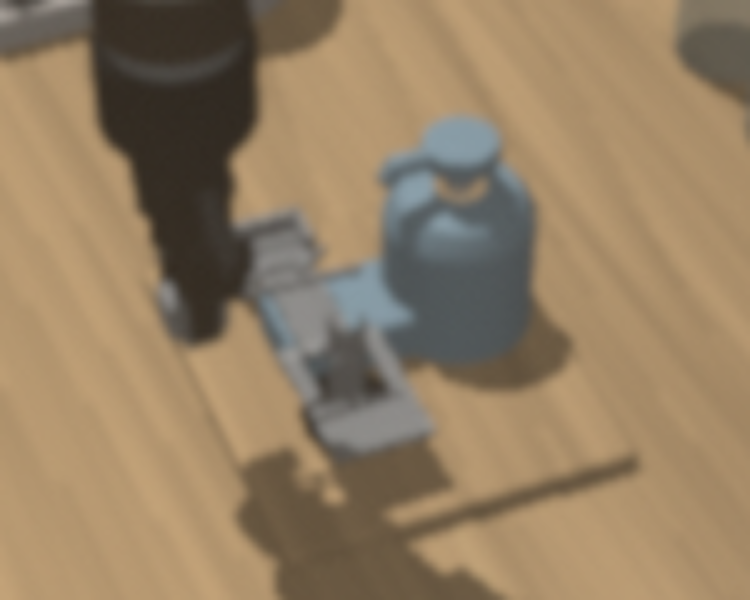

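Call:
{"method": "apply_moves", "body": {
  "plan": [0,0.0027,0.005,0,0,0,0,0.0027,0.012,0,0,0,0,0.0027,0.018,0,0,0,0,0.0027,0.018,0,0,0,0,0.0027,0.018,0,0,0]
}}

```text
clock: 12.95
eef_pos: [0.4955, 0.1112, 0.0913]
tool_rot: [0.017, 1.0, -0.0, -0.001]
ft_force: [0.8, 0.5, -2.4]
grip_width: 0.0208
```

Call:
{"method": "apply_moves", "body": {
  "plan": [0,0,0.001,0,0,0,0,0,0.002,0,0,0,0,0,0.002,0,0,0,0,0,0.002,0,0,0]
}}

```text
clock: 13.28
eef_pos: [0.4961, 0.1114, 0.0899]
tool_rot: [0.017, 1.0, 0.0, 0.0]
ft_force: [-0.8, -0.1, 0.2]
grip_width: 0.0211
```

Call:
{"method": "apply_moves", "body": {
  "plan": [0,0,0.001,0,0,0,0,0,0.002,0,0,0,0,0,0.002,0,0,0,0,0,0.002,0,0,0]
}}

```text
clock: 13.62
eef_pos: [0.4959, 0.1113, 0.0877]
tool_rot: [0.017, 1.0, -0.0, -0.0]
ft_force: [0.7, 0.0, -0.1]
grip_width: 0.0212
```

Call:
{"method": "apply_moves", "body": {
  "plan": [0,0,0.001,0,0,0,0,0,0.002,0,0,0,0,0,0.002,0,0,0,0,0,0.002,0,0,0]
}}

```text
clock: 13.95
eef_pos: [0.4959, 0.1113, 0.0857]
tool_rot: [0.017, 1.0, -0.0, -0.0]
ft_force: [-0.4, -1.0, -2.3]
grip_width: 0.0206
```

Run:
```python
from h import *
o=sensors.get_obs();print(o['eef_pos'],o['ft_force'],o['ft_torque'])
```

```text
[0.49588243 0.1113418  0.08570534] [-0.43769857 -1.03881693 -2.30786221] [-0.01284848 -0.03799496 -0.01013492]
```

Call:
{"method": "apply_moves", "body": {
  "plan": [0,0,0.001,0,0,0,0,0,0.002,0,0,0,0,0,0.002,0,0,0]
}}

```text
clock: 14.2
eef_pos: [0.4958, 0.1113, 0.0835]
tool_rot: [0.017, 1.0, -0.0, -0.0]
ft_force: [0.6, 0.1, -1.9]
grip_width: 0.0211
```

Run:
```python
from h import *
o=sensors.get_obs();print(o['eef_pos'],o['ft_force'],o['ft_torque'])
```

```text
[0.49583757 0.11133284 0.08353925] [ 0.574821    0.07890906 -1.86843404] [-0.04574856  0.0002768   0.03155778]
```

Call:
{"method": "apply_moves", "body": {
  "plan": [0,0,0.001,0,0,0,0,0,0.002,0,0,0,0,0,0.002,0,0,0]
}}

```text
clock: 14.45
eef_pos: [0.4958, 0.1113, 0.0815]
tool_rot: [0.017, 1.0, -0.0, -0.0]
ft_force: [0.6, -0.1, -1.4]
grip_width: 0.0209
```

Run:
```python
from h import *
o=sensors.get_obs();print(o['eef_pos'],o['ft_force'],o['ft_torque'])
```

```text
[0.49581607 0.11132443 0.08154854] [ 0.62390896 -0.14569345 -1.3737832 ] [-0.02183424 -0.01005635  0.01224958]
```

Call:
{"method": "apply_moves", "body": {
  "plan": [0,0,0.001,0,0,0,0,0,0.002,0,0,0,0,0,0.002,0,0,0]
}}

```text
clock: 14.7
eef_pos: [0.4964, 0.1114, 0.0801]
tool_rot: [0.017, 1.0, 0.0, 0.001]
ft_force: [-0.5, -0.6, 1.7]
grip_width: 0.021
```

Run:
```python
from h import *
o=sensors.get_obs();print(o['eef_pos'],o['ft_force'],o['ft_torque'])
```

```text
[0.49643598 0.11142354 0.08009732] [-0.48518677 -0.57338684  1.7314032 ] [-0.01036301 -0.06060119  0.0092355 ]
```

Call:
{"method": "apply_moves", "body": {
  "plan": [0,0,0.001,0,0,0,0,0,0.002,0,0,0,0,0,0.002,0,0,0]
}}

```text
clock: 14.95
eef_pos: [0.4966, 0.1115, 0.0784]
tool_rot: [0.017, 1.0, 0.0, 0.001]
ft_force: [-1.3, 0.3, 5.1]
grip_width: 0.0207
```

Run:
```python
from h import *
o=sensors.get_obs();print(o['eef_pos'],o['ft_force'],o['ft_torque'])
```

```text
[0.49661808 0.11151669 0.07837468] [-1.33935387  0.28480739  5.07911305] [-0.03801331 -0.25192542  0.01093629]
```

Call:
{"method": "apply_moves", "body": {
  "plan": [0,0,-0.002,0,0,0,0,0,-0.005,0,0,0,0,0,-0.005,0,0,0,0,0,-0.004,0,0,0,0,0,-0.004,0,0,0]
}}

```text
clock: 15.37
eef_pos: [0.4955, 0.1113, 0.0812]
tool_rot: [0.017, 1.0, -0.0, -0.001]
ft_force: [-0.6, 0.4, -1.6]
grip_width: 0.0212
```

Run:
```python
from h import *
o=sensors.get_obs();print(o['eef_pos'],o['ft_force'],o['ft_torque'])
snap('wrist','w8')
o=sensors.get_obs();print(o['eef_pos'],o['ft_force'],o['ft_torque'])
```

```text
[0.4954783  0.11126102 0.08121986] [-0.61471652  0.35288667 -1.62326524] [ 0.0217703   0.02553366 -0.04900305]
[0.4954967  0.11125004 0.08126663] [-0.35872163  0.04010917 -2.05405954] [-0.06569611 -0.0523088  -0.03338304]
```

Call:
{"method": "apply_moves", "body": {
  "plan": [0,0,0.001,0,0,0,0,0,0.001,0,0,0]
}}

```text
clock: 15.58
eef_pos: [0.4957, 0.1113, 0.0804]
tool_rot: [0.017, 1.0, -0.0, -0.0]
ft_force: [0.1, -0.1, -1.0]
grip_width: 0.0208
```

Run:
```python
from h import *
o=sensors.get_obs();print(o['eef_pos'],o['ft_force'],o['ft_torque'])
```

```text
[0.49569395 0.11128584 0.08039995] [ 0.0517661  -0.05092234 -1.03066843] [-0.0002177  -0.02789343 -0.03117428]
```

Call:
{"method": "apply_moves", "body": {
  "plan": [0,0,0.001,0,0,0,0,0,0.001,0,0,0]
}}

```text
clock: 15.75
eef_pos: [0.4959, 0.1113, 0.0796]
tool_rot: [0.017, 1.0, -0.0, -0.0]
ft_force: [-0.1, -0.7, -0.6]
grip_width: 0.0209
```

Run:
```python
from h import *
o=sensors.get_obs();print(o['eef_pos'],o['ft_force'],o['ft_torque'])
```

```text
[0.4959244  0.11133904 0.07961517] [-0.08965914 -0.6514907  -0.63747679] [ 0.01029271 -0.04684531 -0.02354885]
```

Call:
{"method": "apply_moves", "body": {
  "plan": [0,0,0.001,0,0,0,0,0,0.001,0,0,0]
}}

```text
clock: 15.92
eef_pos: [0.4964, 0.1114, 0.0791]
tool_rot: [0.017, 1.0, 0.0, 0.0]
ft_force: [-1.2, -0.7, 1.5]
grip_width: 0.0206
```

Run:
```python
from h import *
o=sensors.get_obs();print(o['eef_pos'],o['ft_force'],o['ft_torque'])
```

```text
[0.49635743 0.11141114 0.07906488] [-1.2024648  -0.68845705  1.49293316] [-0.04665187 -0.07765454 -0.03590098]
```

Call:
{"method": "apply_moves", "body": {
  "plan": [0,0,-0.01,0,0,0,0.02,-0.004,-0.015,0,0,0,0.045,-0.008,-0.015,0,0,0,0.045,-0.0095,0.0,0,0,0,0.045,-0.0095,0.015,0,0,0,0.045,-0.0095,0.025,0,0,0,0.045,-0.0095,0.025,0,0,0,0.045,-0.0095,0.025,0,0,0,0.045,-0.0095,0.025,0,0,0]
}}

```text
clock: 16.67
eef_pos: [0.4513, 0.1035, 0.0546]
tool_rot: [0.017, 1.0, 0.0, 0.001]
ft_force: [0.1, 0.7, -1.5]
grip_width: 0.0208
```

```bash
cat >> h.py <<'E'
PIN=np.array([.5752,.1005])
def tgt(d,z,yaw=-.034):
    """clip origin d behind pin axis"""
    f=np.array([np.cos(yaw),np.sin(yaw)]);q=PIN-d*f
    move((*q,z),yaw=yaw)
    o=sensors.get_obs();print('torque',np.round(o['ft_torque'],3), 'along',(o['eef_pos'][:2]-PIN)@f,'lat',(o['eef_pos'][:2]-PIN)@[-f[1],f[0]])
E
python3 - <<'E'
from h import *
snap('side','s9');snap('wrist','w9');snap('top','t9')
a=cv2.imread('pics/s9.png');b=cv2.imread('pics/w9.png');c=cv2.imread('pics/t9.png')
cv2.imwrite('pics/s9c.png',cv2.resize(a[125:205,260:360],None,fx=7,fy=7,interpolation=cv2.INTER_CUBIC))
cv2.imwrite('pics/w9c.png',cv2.resize(b[200:360,200:440],None,fx=3.3,fy=3.3,interpolation=cv2.INTER_CUBIC))
cv2.imwrite('pics/t9c.png',cv2.resize(c[140:240,225:345],None,fx=6,fy=6,interpolation=cv2.INTER_CUBIC))
tgt(.125,.053)
E
```

```text
clock 16.82 eef [0.4515 0.1036 0.0546] F [ 0.5   0.06 -0.21] w 0.0208
shift [0.0013 0.0011 0.0016] turn [0.0004 0.0016 0.0002] rows>= 0.056435496644731784 0.013054159883291222
torque [-0.077 -0.014 -0.036] along -0.12374707562542644 lat -0.0011299906438212784
```

View pics/s9c.png

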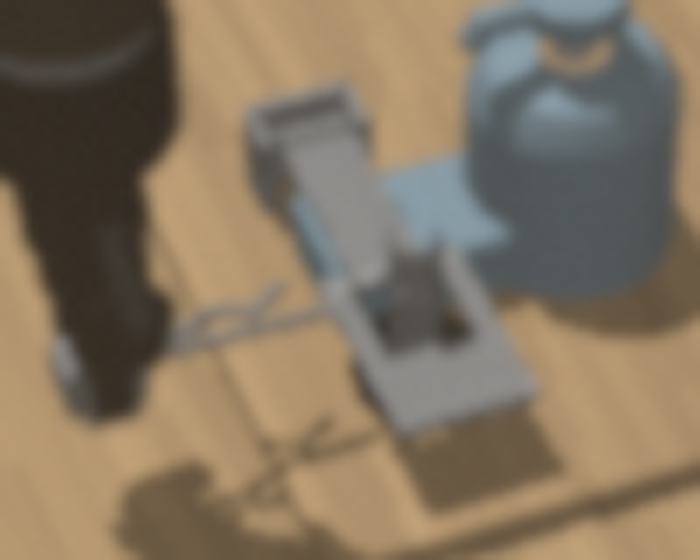

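View pics/w9c.png

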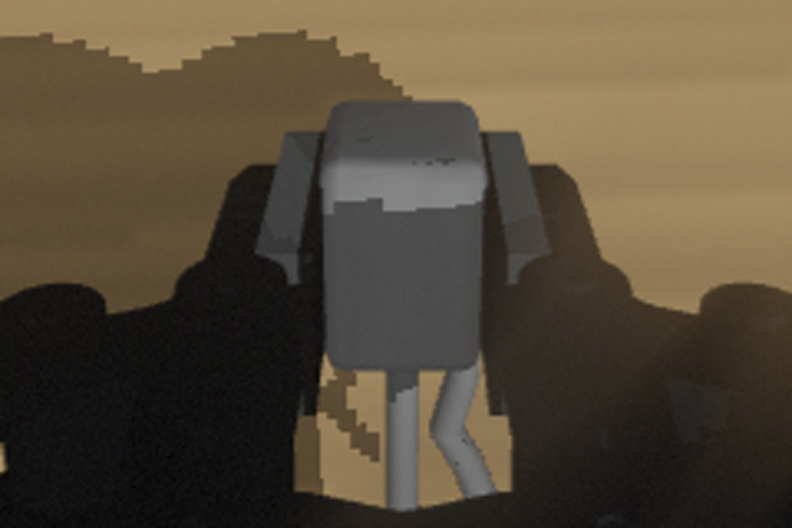

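View pics/t9c.png

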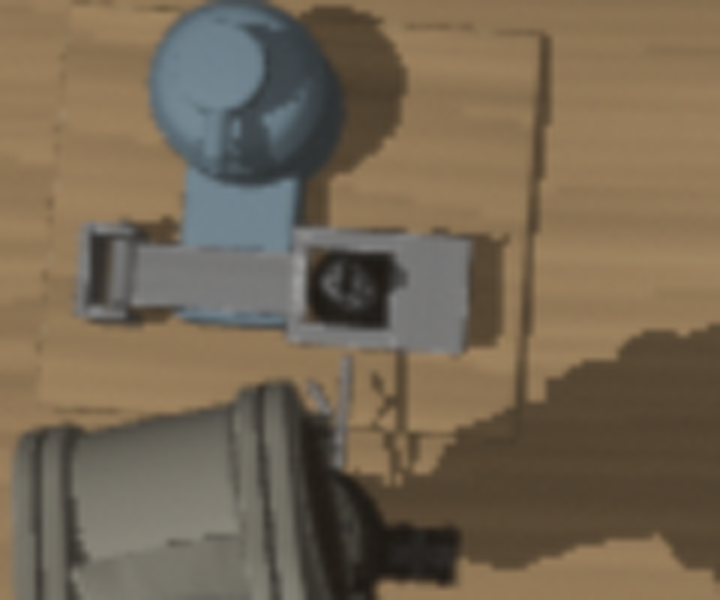

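Run:
```python
from h import *
c=cv2.imread('pics/t9.png')
cv2.imwrite('pics/t9d.png',cv2.resize(c[170:222,262:312],None,fx=11,fy=11,interpolation=cv2.INTER_NEAREST))
g=cv2.cvtColor(c,cv2.COLOR_BGR2GRAY)
print(c[196:216:2,276:292].astype(int)[:,:,0]-c[196:216:2,276:292].astype(int)[:,:,2])
```

```text
[[ -5  -6  -4  -3  -4  -3  -2  -2  -1   0  -1  -2  -1  -2  -1  -2]
 [-54 -54 -54 -54 -53 -52 -47 -46 -48 -41 -40 -39 -39 -32 -29 -18]
 [-56 -56 -57 -57 -56 -42 -11 -26 -53 -56 -56 -57 -57 -57 -52 -37]
 [-54 -56 -57 -57 -55 -40  -9 -27 -54 -55 -52 -42 -52 -55 -52 -35]
 [-28 -14 -36 -56 -54 -34 -10 -34 -55 -58 -53 -40 -41 -55 -53 -36]
 [-48 -27 -10 -34 -51 -33 -11 -36 -55 -57 -57 -56 -52 -39 -35 -33]
 [-31 -36 -14  -8 -28 -23 -14 -46 -58 -60 -59 -55 -40 -45 -52 -37]
 [-10  -9  -9 -16 -24 -14 -20 -55 -60 -60 -57 -47 -56 -60 -56 -38]
 [-11  -9  -9  -9 -10 -11 -20 -51 -54 -54 -54 -54 -50 -38 -39 -45]
 [-11 -11 -10  -8  -7  -8 -26 -52 -55 -55 -54 -54 -50 -38 -39 -50]]
```

View pics/t9d.png

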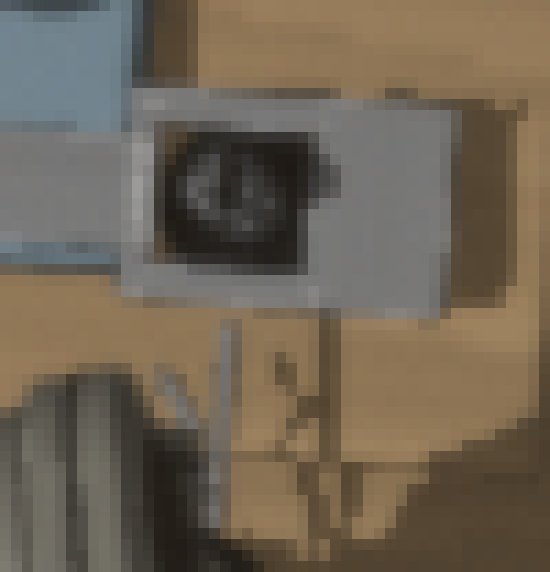

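Call:
{"method": "apply_moves", "body": {
  "plan": [0,0.0011,0.0016,0,0,0,-0.006,0.0011,0.0016,0,0,0,-0.012,0.0011,0.0016,0,0,0,-0.018,0.0011,0.0016,0,0,0,-0.018,0.0011,0.0016,0,0,0,-0.018,0.0011,0.0016,0,0,0]
}}

```text
clock: 17.32
eef_pos: [0.4694, 0.1039, 0.0522]
tool_rot: [0.017, 1.0, 0.0, 0.0]
ft_force: [-0.6, 0.0, -1.0]
grip_width: 0.0206
```

Run:
```python
from h import *
tgt(.1,.053)
```

```text
clock 17.32 eef [0.4694 0.1039 0.0522] F [-0.58  0.   -0.98] w 0.0206
shift [-0.0059  0.0002 -0.0008] turn [ 0.0001  0.0003 -0.0001] rows>= 0.14220844252449727 0.002236172213184153
torque [ 0.007  0.064 -0.012] along -0.10586710827901746 lat -0.00021963240018735584
```

Call:
{"method": "apply_moves", "body": {
  "plan": [-0.002,0,-0.0007,0,0,0,-0.004,0,-0.0007,0,0,0,-0.006,0,-0.0007,0,0,0,-0.008,0,-0.0007,0,0,0,-0.01,0,-0.0007,0,0,0,-0.01,0,-0.0007,0,0,0]
}}

```text
clock: 17.82
eef_pos: [0.4793, 0.1036, 0.053]
tool_rot: [0.017, 1.0, 0.0, 0.0]
ft_force: [-0.6, -0.3, -1.0]
grip_width: 0.0212
```

Run:
```python
from h import *
tgt(.09,.0525)
```

```text
clock 17.82 eef [0.4793 0.1036 0.053 ] F [-0.57 -0.3  -0.99] w 0.0212
shift [-0.0059  0.0002  0.0005] turn [0.0001 0.0007 0.0001] rows>= 0.14320179587757223 0.00541395651328037
torque [-0.051  0.042  0.004] along -0.09594787207352921 lat -0.00017642881594829234
```

Call:
{"method": "apply_moves", "body": {
  "plan": [-0.0015,0,0,0,0,0,-0.003,0,0,0,0,0,-0.0045,0,0,0,0,0,-0.006,0,0,0,0,0,-0.006,0,0,0,0,0]
}}

```text
clock: 18.23
eef_pos: [0.4851, 0.1034, 0.0529]
tool_rot: [0.017, 1.0, 0.0, 0.0]
ft_force: [0.2, -0.3, -1.6]
grip_width: 0.0206
```

Run:
```python
from h import *
tgt(.085,.0525)
```

```text
clock 18.23 eef [0.4851 0.1034 0.0529] F [ 0.21 -0.31 -1.58] w 0.0206
shift [-0.0051  0.0002  0.0004] turn [0.0001 0.0004 0.0001] rows>= 0.12294146952335865 0.0035523880778684544
torque [0.053 0.025 0.014] along -0.09010433465051881 lat -0.00018081023898978345
```

Call:
{"method": "apply_moves", "body": {
  "plan": [-0.002,0,0,0,0,0,-0.004,0,0.0002,0,0,0,-0.006,0,0.0003,0,0,0,-0.008,0,0.0003,0,0,0,-0.01,0,0.0004,0,0,0,-0.01,0,0.0004,0,0,0]
}}

```text
clock: 18.73
eef_pos: [0.4953, 0.103, 0.0525]
tool_rot: [0.017, 1.0, 0.0, 0.0]
ft_force: [-0.0, -0.3, -0.9]
grip_width: 0.0208
```

Run:
```python
from h import *
snap('side','s10');snap('top','t10')
a=cv2.imread('pics/s10.png');c=cv2.imread('pics/t10.png')
cv2.imwrite('pics/s10c.png',np.hstack([cv2.resize(a[125:205,280:360],None,fx=5,fy=5,interpolation=cv2.INTER_CUBIC),cv2.resize(c[150:230,245:325],None,fx=5,fy=5,interpolation=cv2.INTER_CUBIC)]))
tgt(.07,.0525)
```

```text
clock 18.83 eef [0.4948 0.103  0.0525] F [ 0.21  0.88 -0.76] w 0.0205
shift [-0.0104  0.0002 -0.    ] turn [ 0.     -0.      0.0001] rows>= 0.24988073664975 0.0012692557194404755
torque [ 0.057 -0.016 -0.017] along -0.0804176273318705 lat -0.0002203389857508787
```

View pics/s10c.png

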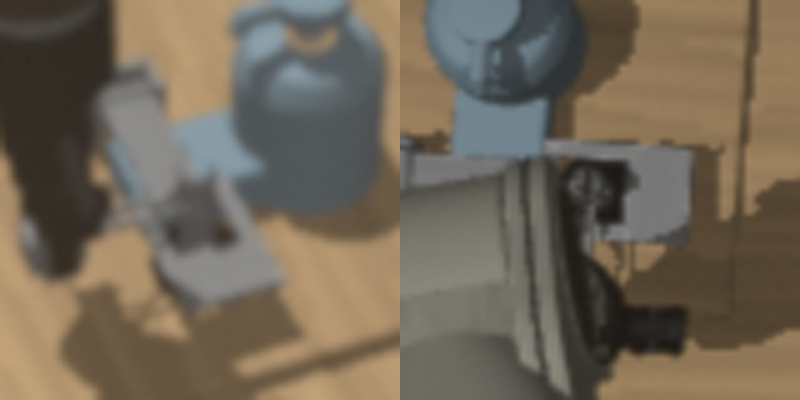

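Call:
{"method": "apply_moves", "body": {
  "plan": [-0.0015,0,0,0,0,0,-0.003,0,0,0,0,0,-0.0045,0,0,0,0,0,-0.006,0,0,0,0,0,-0.006,0,0,0,0,0]
}}

```text
clock: 19.25
eef_pos: [0.5006, 0.103, 0.0524]
tool_rot: [0.017, 1.0, 0.0, -0.0]
ft_force: [-2.1, 0.4, -0.8]
grip_width: 0.0207
```

Run:
```python
from h import *
tgt(.07,.0522)
```

```text
clock 19.25 eef [0.5006 0.103  0.0524] F [-2.12  0.38 -0.82] w 0.0207
shift [-0.0046  0.      0.0002] turn [ 0.0005 -0.0006  0.0004] rows>= 0.11053464015545983 0.007144957959937295
torque [0.25  0.201 0.089] along -0.0746046714443174 lat -1.958709579184181e-05
```

Bow is starting to meet the pin; continuing gently.

Call:
{"method": "apply_moves", "body": {
  "plan": [-0.001,0,0,0,0,0,-0.002,0,0.0001,0,0,0,-0.003,0,0.0001,0,0,0,-0.003,0,0.0001,0,0,0]
}}

```text
clock: 19.58
eef_pos: [0.5032, 0.103, 0.0522]
tool_rot: [0.017, 1.0, 0.0, -0.001]
ft_force: [-2.3, 1.6, -0.3]
grip_width: 0.021
```

Call:
{"method": "apply_moves", "body": {
  "plan": [-0.001,0,0,0,0,0,-0.002,0,0.0001,0,0,0,-0.003,0,0.0001,0,0,0,-0.003,0,0.0001,0,0,0]
}}

```text
clock: 19.92
eef_pos: [0.506, 0.103, 0.0521]
tool_rot: [0.017, 1.0, 0.0, -0.001]
ft_force: [-3.8, 2.3, 0.2]
grip_width: 0.021
```

Run:
```python
from h import *
tgt(.065,.052)
```

```text
clock 19.92 eef [0.506  0.103  0.0521] F [-3.77  2.34  0.15] w 0.021
shift [-0.0042 -0.0001  0.0001] turn [ 0.0007 -0.0016  0.0007] rows>= 0.10076972026921933 0.015281895283824508
torque [0.638 0.804 0.23 ] along -0.06920005636881175 lat 0.00010090615682862016
```

Call:
{"method": "apply_moves", "body": {
  "plan": [-0.001,0,0,0,0,0,-0.002,0,0.0001,0,0,0,-0.003,0,0.0001,0,0,0,-0.004,0,0.0001,0,0,0,-0.004,0,0.0001,0,0,0]
}}

```text
clock: 20.33
eef_pos: [0.509, 0.1031, 0.0519]
tool_rot: [0.016, 1.0, 0.001, -0.002]
ft_force: [-7.2, 4.3, 2.5]
grip_width: 0.0209
```

Run:
```python
from h import *
tgt(.06,.052)
```

```text
clock 20.33 eef [0.509  0.1031 0.0519] F [-7.17  4.35  2.48] w 0.0209
shift [-0.0063 -0.0003 -0.0001] turn [ 0.0011 -0.0037  0.0012] rows>= 0.15084112592289556 0.032181855275100285
torque [0.819 1.265 0.288] along -0.06628119089918288 lat 0.00031376415469505496
```

Call:
{"method": "apply_moves", "body": {
  "plan": [-0.001,0,-0.0003,0,0,0,-0.002,0,-0.0006,0,0,0,-0.003,0,-0.0008,0,0,0,-0.003,0,-0.0008,0,0,0]
}}

```text
clock: 20.67
eef_pos: [0.5118, 0.1037, 0.0524]
tool_rot: [0.016, 1.0, 0.001, -0.002]
ft_force: [-6.2, 5.8, -1.6]
grip_width: 0.021
```

Run:
```python
from h import *
tgt(.06,.052)
```

```text
clock 20.67 eef [0.5118 0.1037 0.0524] F [-6.17  5.79 -1.56] w 0.021
shift [-0.0034 -0.0011  0.0004] turn [ 0.0027 -0.0041  0.0021] rows>= 0.08672802821703689 0.04294853536170112
torque [1.317 1.105 0.406] along -0.06342811296727928 lat 0.00108452331252936
```

Call:
{"method": "apply_moves", "body": {
  "plan": [-0.001,0,0,0,0,0,-0.002,0,0,0,0,0,-0.003,0,0.0002,0,0,0,-0.003,0,0.0002,0,0,0]
}}

```text
clock: 21.0
eef_pos: [0.519, 0.1035, 0.0531]
tool_rot: [0.016, 1.0, 0.001, 0.002]
ft_force: [2.0, 4.7, -4.3]
grip_width: 0.0209
```

Run:
```python
from h import *
tgt(.06,.052)
```

```text
clock 21.0 eef [0.519  0.1035 0.0531] F [ 2.03  4.74 -4.28] w 0.0209
shift [ 0.0037 -0.0011  0.0011] turn [0.0024 0.004  0.0012] rows>= 0.09699970580107709 0.03850756810693319
torque [ 0.924 -0.264  0.322] along -0.05627276124555731 lat 0.0011132974398407065
```

Call:
{"method": "apply_moves", "body": {
  "plan": [-0.001,0,0.0004,0,0,0,-0.002,0,0.0008,0,0,0,-0.003,0,0.0008,0,0,0,-0.003,0,0.0008,0,0,0]
}}

```text
clock: 21.33
eef_pos: [0.5209, 0.1027, 0.0525]
tool_rot: [0.017, 1.0, 0.001, 0.001]
ft_force: [2.0, 5.1, -0.9]
grip_width: 0.0207
```

Run:
```python
from h import *
tgt(.05,.052)
```

```text
clock 21.33 eef [0.5209 0.1027 0.0525] F [ 1.98  5.12 -0.94] w 0.0207
shift [-0.0043 -0.0003  0.0005] turn [0.0011 0.0021 0.0005] rows>= 0.10407747001934822 0.01949506193446713
torque [ 1.046 -0.317  0.268] along -0.054300133983790876 lat 0.0003297278734868614
```

Call:
{"method": "apply_moves", "body": {
  "plan": [-0.001,0,0,0,0,0,-0.002,0,0.0002,0,0,0,-0.003,0,0.0003,0,0,0,-0.004,0,0.0003,0,0,0,-0.004,0,0.0003,0,0,0]
}}

```text
clock: 21.75
eef_pos: [0.5239, 0.102, 0.0517]
tool_rot: [0.017, 1.0, -0.0, 0.0]
ft_force: [0.2, 4.5, -0.5]
grip_width: 0.0212
```

Run:
```python
from h import *
tgt(.048,.0517)
```

```text
clock 21.75 eef [0.5239 0.102  0.0517] F [ 0.21  4.5  -0.51] w 0.0212
shift [-0.0034  0.0003 -0.    ] turn [-0.0001  0.0001  0.0001] rows>= 0.08072139248018267 0.0009723476389578576
torque [ 0.89  -0.113  0.255] along -0.051355117022214215 lat -0.0002714172777373645
```

Call:
{"method": "apply_moves", "body": {
  "plan": [-0.001,0,0,0,0,0,-0.002,0,0,0,0,0,-0.002,0,0,0,0,0]
}}

```text
clock: 22.0
eef_pos: [0.5257, 0.1018, 0.0516]
tool_rot: [0.017, 1.0, -0.0, -0.0]
ft_force: [0.8, 4.4, -1.5]
grip_width: 0.0207
```

Call:
{"method": "apply_moves", "body": {
  "plan": [-0.001,0,0,0,0,0,-0.002,0,0,0,0,0,-0.002,0,0,0,0,0]
}}

```text
clock: 22.25
eef_pos: [0.5272, 0.1018, 0.0515]
tool_rot: [0.017, 1.0, -0.0, -0.001]
ft_force: [-0.3, 4.6, -1.2]
grip_width: 0.0207
```

Run:
```python
from h import *
tgt(.048,.0517)
snap('side','s11');snap('wrist','w11');snap('top','t11')
a=cv2.imread('pics/s11.png');c=cv2.imread('pics/t11.png')
cv2.imwrite('pics/s11c.png',np.hstack([cv2.resize(a[125:205,280:360],None,fx=5,fy=5,interpolation=cv2.INTER_CUBIC),cv2.resize(c[150:230,245:325],None,fx=5,fy=5,interpolation=cv2.INTER_CUBIC)]))
```

```text
clock 22.25 eef [0.5272 0.1018 0.0515] F [-0.34  4.62 -1.18] w 0.0207
shift [-0.      0.0004 -0.0002] turn [-0.0002 -0.0013  0.0001] rows>= 0.010370629321342249 0.010289686445126695
torque [0.797 0.269 0.277] along -0.048018963338171156 lat -0.000361031500111789
```

View pics/s11c.png

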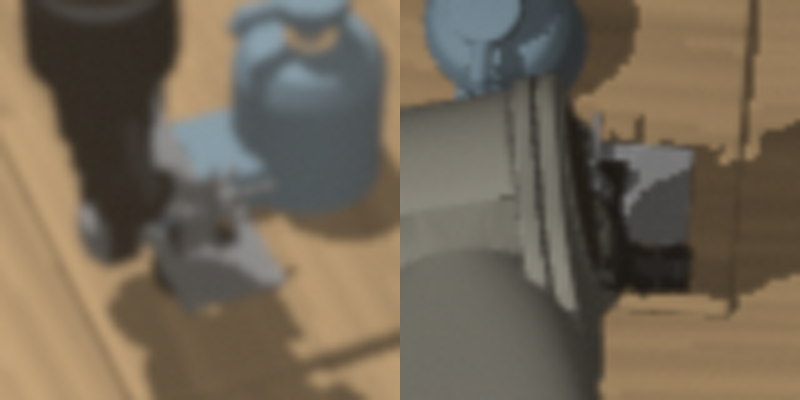

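View pics/w11.png

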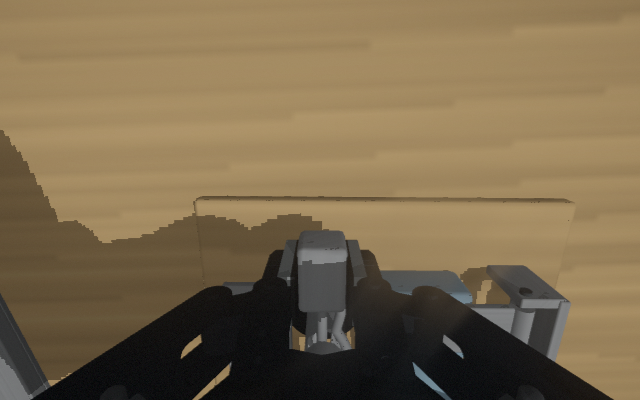

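Call:
{"method": "apply_moves", "body": {
  "plan": [-0.001,0,0,0,0,0,-0.002,0,0,0,0,0,-0.002,0,0,0,0,0]
}}

```text
clock: 22.65
eef_pos: [0.529, 0.1018, 0.0514]
tool_rot: [0.017, 1.0, -0.0, -0.001]
ft_force: [-2.8, 4.4, -1.5]
grip_width: 0.0206
```

Run:
```python
from h import *
tgt(.048,.0517)
```

```text
clock 22.65 eef [0.529  0.1018 0.0514] F [-2.81  4.41 -1.46] w 0.0206
shift [ 0.0018  0.0002 -0.0003] turn [-0.0001 -0.0016  0.0003] rows>= 0.04454087506365002 0.012991724927658287
torque [0.887 0.544 0.214] along -0.046182422416415236 lat -0.00024493646265459667
```

Call:
{"method": "apply_moves", "body": {
  "plan": [0.001,0,0,0,0,0,0.0015,0,0,0,0,0,0.0015,0,0,0,0,0,0.0015,0,0,0,0,0]
}}

```text
clock: 22.98
eef_pos: [0.5281, 0.1019, 0.0516]
tool_rot: [0.017, 1.0, -0.0, -0.0]
ft_force: [-1.4, 4.7, -2.8]
grip_width: 0.0207
```

Call:
{"method": "apply_moves", "body": {
  "plan": [0,0,0,0,0,0,0,0,0,0,0,0,0,0,0,0,0,0,0,0,0,0,0,0,0,0,0,0,0,0,0,0,0,0,0,0],
  "grip": 0.046
}}

```text
clock: 23.48
eef_pos: [0.5285, 0.1016, 0.0519]
tool_rot: [0.017, 1.0, -0.0, 0.0]
ft_force: [-0.1, -0.6, -0.1]
grip_width: 0.0461
```

Call:
{"method": "apply_moves", "body": {
  "plan": [0,0,-0.005,0,0,0,0,0,-0.015,0,0,0,0,0,-0.03,0,0,0,0.01,0,-0.06,0,0,0,0.03,0,-0.09,0,0,0,0.06,0,-0.12,0,0,0,0.09,0,-0.14,0,0,0,0.09,0,-0.14,0,0,0,0.09,0,-0.14,0,0,0]
}}

```text
clock: 24.23
eef_pos: [0.4386, 0.1053, 0.1944]
tool_rot: [0.017, 1.0, 0.001, 0.003]
ft_force: [-0.5, 0.2, 0.2]
grip_width: 0.0459
```

Run:
```python
from h import *
snap('side','s12');snap('wrist','w12');snap('top','t12')
a=cv2.imread('pics/s12.png');c=cv2.imread('pics/t12.png');b=cv2.imread('pics/w12.png')
cv2.imwrite('pics/s12c.png',np.hstack([cv2.resize(a[125:205,280:360],None,fx=5,fy=5,interpolation=cv2.INTER_CUBIC),cv2.resize(c[150:230,245:325],None,fx=5,fy=5,interpolation=cv2.INTER_CUBIC)]))
tgt(.048,.0517)
```

```text
clock 24.38 eef [0.4387 0.1049 0.1913] F [-0.43  0.43  0.11] w 0.046
shift [-0.0885  0.0003  0.1396] turn [-0.0002 -0.      0.0001] rows>= 3.965165807889818 0.001534698462657147
torque [0.004 0.022 0.011] along -0.13654341751962953 lat -0.00025750641051597805
```

View pics/s12c.png

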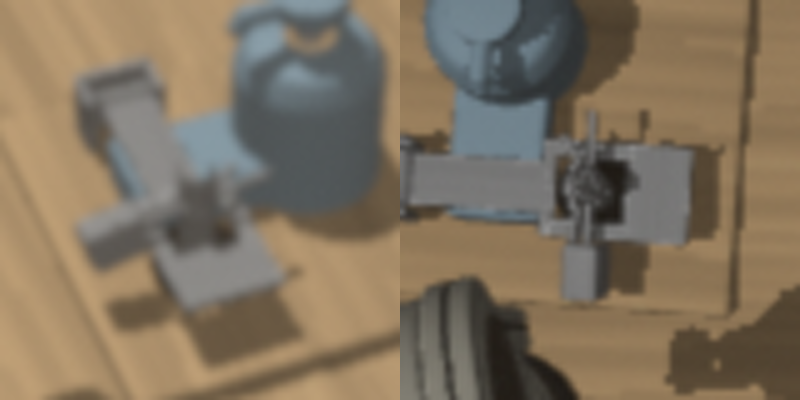

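View pics/w12.png

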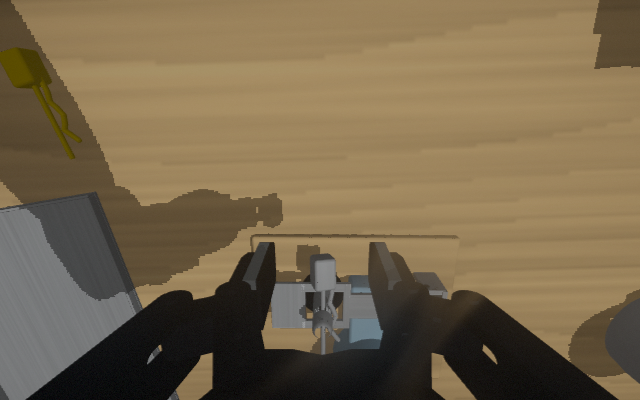

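Call:
{"method": "apply_moves", "body": {
  "plan": [0.035,0,0,0,0,0,0.06,0,0.01,0,0,0,0.06,0,0.02,0,0,0,0.06,0,0.02,0,0,0,0.06,0,0.02,0,0,0,0.06,0,0.02,0,0,0]
}}

```text
clock: 24.88
eef_pos: [0.3794, 0.107, 0.1717]
tool_rot: [0.017, 1.0, -0.0, -0.0]
ft_force: [0.2, -0.2, -0.1]
grip_width: 0.0459
```

Run:
```python
from h import *
snap('wrist','w13');b=cv2.imread('pics/w13.png')
cv2.imwrite('pics/w13c.png',cv2.resize(b[190:330,230:430],None,fx=4,fy=4,interpolation=cv2.INTER_CUBIC))
d=load('w13');s=load('side0')
f=np.array([np.cos(-.034),np.sin(-.034)]);q=PIN-.048*f
for x,y in ((-16,-11),(-16,11),(16,11),(16,-11)):
    p=q+x/1e3*f+y/1e3*np.array([.034,1]);print(x,y,((proj(d,(*p,.074))-[230,190])*4).round(),((proj(s,(*p,.074))-[280,125])*5).round())
print(((proj(d,(*PIN,.086))-[230,190])*4).round())
```

```text
-16 -11 [324. 584.] [ 87. 231.]
-16 11 [420. 584.] [ 72. 203.]
16 11 [419. 696.] [130. 187.]
16 -11 [326. 696.] [146. 215.]
[372. 846.]
```

View pics/w13c.png

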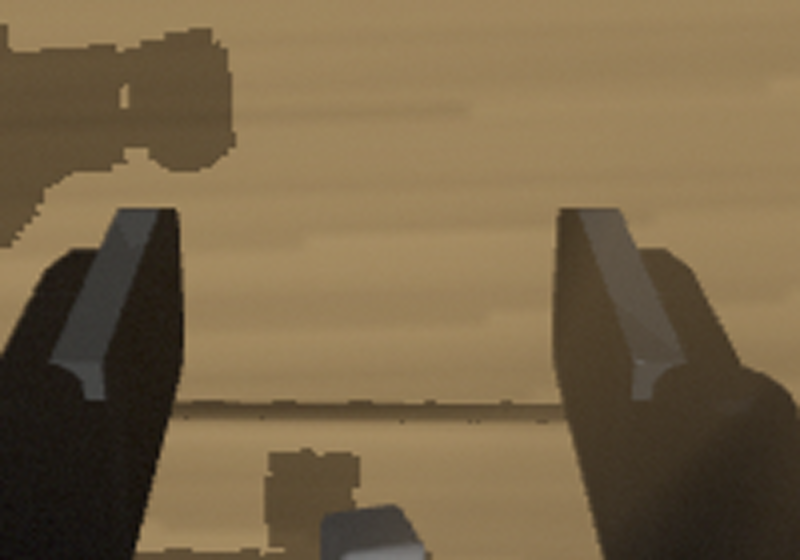

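Call:
{"method": "apply_moves", "body": {
  "plan": [0,0,-0.03,0,0,0,-0.04,0,-0.04,0,0,0,-0.08,0,-0.04,0,0,0,-0.12,0,-0.04,0,0,0,-0.155,0,-0.04,0,0,0,-0.165,0,-0.04,0,0,0,-0.165,0,-0.04,0,0,0,-0.165,0,-0.04,0,0,0,-0.165,0,-0.04,0,0,0]
}}

```text
clock: 25.68
eef_pos: [0.5426, 0.1013, 0.2115]
tool_rot: [0.017, 1.0, -0.0, -0.001]
ft_force: [-0.0, -0.3, -0.3]
grip_width: 0.0459
```

Run:
```python
from h import *
snap('wrist','w14');b=cv2.imread('pics/w14.png')
cv2.imwrite('pics/w14c.png',cv2.resize(b[140:260,240:400],None,fx=5,fy=5,interpolation=cv2.INTER_CUBIC))
d=load('w14')
f=np.array([np.cos(-.034),np.sin(-.034)]);q=PIN-.048*f
for x,y in ((-16,-11),(-16,11),(16,11),(16,-11)):
    p=q+x/1e3*f+y/1e3*np.array([.034,1]);print(x,y,((proj(d,(*p,.074))-[240,140])*5).round())
print(((proj(d,(*PIN,.086))-[240,140])*5).round(),((proj(d,(*(PIN+.042*f),.062))-[240,140])*5).round())
```

```text
-16 -11 [354.  59.]
-16 11 [478.  59.]
16 11 [476. 233.]
16 -11 [356. 233.]
[416. 420.] [415. 568.]
```

View pics/w14c.png

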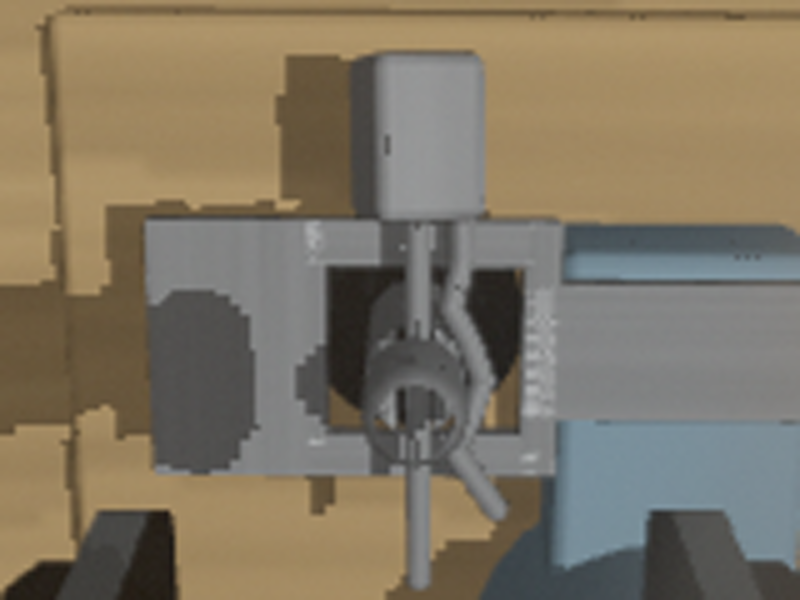

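Run:
```python
from h import *
d=load('w14');g=lambda u,v,z:onz(d,240+u/5,140+v/5,z)
f=np.array([np.cos(-.034),np.sin(-.034)])
a=lambda p:((p[:2]-PIN)@f*1e3).round(1)
print('pin top centre',a(g(415,410,.086)),'rim far',a(g(415,463,.086)),'block front',a(g(430,218,.074)),'back',a(g(430,52,.074)),'tip',a(g(419,590,.062)),'necks',a(g(458,298,.062)),a(g(455,450,.062)),'bow apex',a(g(488,378,.062)))
```

```text
pin top centre -1.9 rim far 8.5 block front -34.9 back -65.3 tip 46.9 necks -15.9 15.9 bow apex 0.6
```

Run:
```python
from h import *
o=sensors.get_obs();print(o['clock'],o['ft_force'])
bot.job_done()
```

```text
25.7333 [-0.1507049   0.37153976 -0.53686973]
the job is handed in; nothing more can be done
```

I swung the hold-down bar onto its stop, threaded the steel R-clip through the pin's cross-hole, and let go with the clip home. I handed the job in at 25.7 s, and no verdict is reported.

- **Bar:** it stopped at z ≈ 0.0467 m under a 14 N press, and the last pictures show it still lying level over the pin.
- **Leg bend:** touching the leg on the pin top showed its tip about 2 to 3 mm low. That touch, up to about 6 N, probably bent it back by about 1 mm.
- **Insertion:** the leg entered the hole without force. Riding the bent leg over the pin took about 7 N along x and up to 6 N sideways. The push then dropped to nearly zero, and rose again as the pin gave at about its own stiffness, which I took as the bow being seated.
- **Final wrist view:** the leg sticks out beyond the pin and the bow's two narrow points sit either side of it.
    - From the grip block, the seat comes out within about 1 mm of the pin. From the bow, it comes out within about 2 mm.
    - From the leg tip it comes out about 7 mm too far forward. I put this on camera calibration and a slight roll of the clip about its leg, but did not resolve it.
- **Pin position:** the camera and finger-probe estimates differed by about 4.5 mm sideways at first. I used the probe (y = 0.1005), and the later pictures and the free entry agreed with it.
- **Side contacts:** one sideways probe of the pin reached 17.7 N. I never touched the teether or spare pin and did not measure them again. I detected no contact with the tray, apart from about 6 N felt while first closing on the clip lying in it.

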